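# Close a gear pump: dust cap off, turn the end cover over and set it on

## Robot

A 6-joint arm with a two-finger parallel gripper is mounted at the origin on the work surface. World frame = base frame: x ahead of the robot, y to its left, z up, the work surface at z = 0. Lengths are in m, angles in rad, forces in N, time in s.
With the tool pointing down it reaches from about 0.325 to 0.9 m from the base axis. Payload 6.1 kg.
Tool frame: the origin (TCP) lies midway between the tips of the shut fingers; the grasp point (between the pads) lies robot.pinch_z behind it (robot.pinch_z is the distance from the TCP to the grasp point, in m); z points along the fingers, y is the direction in which the jaws open and shut (so a half turn about z gives the same grasp; the last joint's range is limited). The gripper opens to 87 mm and grips with 3 to 60 N. Pads are 19 mm wide; open, the fingers measure 117 mm over their backs; the gripper's body (75 mm by 190 mm) begins 51 mm behind the grasp point.
Start: joints at [-1.299, 0.22, 1.526, -0, 1.395, -0.126], TCP at [0.242, -0.576, 0.223] pointing down, gripper open.
Joint ranges: [-2.98, 2.98], [-0.91, 2.08], [0.09, 2.57], [-1.24, 4.39], [0.2, 2.65], [-2.68, 2.68]. Speed limits (rad/s): [2.57, 2.57, 3.01, 3.14, 3.14, 3.14].

## Interface

Orientations are given as a unit quaternion [x, y, z, w].
In Python, from bench import readout, eyes, ticket, robot gives the robot as it stands.
- The arm moves only by the tool send_rows, never from a script. Its argument "increments" is a list of rows, each an object of numbers: "x", "y", "z": the shift along the tool's x, y, z in mm; "yaw": the turn about the tool's z in rad; "hand": the opening, from 0 (shut) to 1 (fully open). In form: [{"x": .., "y": .., "z": .., "yaw": .., "hand": ..}, ...]. A call has exactly 10 rows; each row is the pose to reach, as a shift and turn from the pose commanded when the call began, along the tool's axes at that moment; what a row does not reach only later rows make up. A row lasts 1/12 s, in which the tool goes at most 41.7 mm and 7.16 degrees, less where a joint would pass 70% of its speed; a pose out of reach is approached as far as the arm can. A call with a gripper value outside its range is refused whole. The fingers move at their own pace and stop on an object; the grip force is fixed at half the most. Time passes only in rows, so rows that repeat a pose let the fingers close, or fill a call up. It gives the time, the measured TCP pose, the force and the opening at its end, in the units of the state.
- readout.get_state(): the state, without advancing time (a new reading comes with each control period).
- eyes.camera(name): name is "side" or "top" or "wrist"; returns a dict with "color" (420x560x3 uint8, red, green, blue), "z_map" (420x560 float32, m along the optical axis (not along the pixel's ray), 0 where there is no reading), "camera_matrix" (3x3 intrinsics, pixels), "eye" and "orientation" of the camera in the world; the wrist camera has in their place "tool_from_camera" (4x4, takes a point from camera to tool coordinates, whose origin is the TCP and whose axes are the flange's). Camera axes: x right, y up, looking along -z (the intrinsics and any distortion apply to the point x, -y, -z); pixel columns grow to the right and rows downward; lengths in m; the calibration is good to about 2 mm. A picture is of the moment at which its call begins: read the wrist's pose just before it.
- ticket.sign_off(): hands the job in, once; it reports no verdict.
The state is a dict: "time": time; "q": joint angles; "joint_velocities": joint speeds; "joint_torque": joint torques, N m; "tcp_pos": TCP position; "ee_rot": TCP orientation; "contact_force": force on the tool from outside, world axes, zero at the start; "ft_torque": the same for the moment, N m; "width": opening from 0.0 (shut) to 1.0 (fully open).
Only numpy, scipy, OpenCV 4.12 (cv2) and the standard library are available. Lean on these libraries where they do the work, as an engineer would, in place of code of your own. Each camera call takes 0.05 s, during which the arm holds its last target.

## Task

The gear pump clamped in the round swivel stand is ready to be closed: take its plastic dust cap off and lay it on the floor of the grey parts tray, then turn over the aluminium end cover that lies sealing face up on the wooden block and set it gently on the pump body, sealing face down, flat on the rim, centred and square with the body (either end for end). Do not drop the cover or let it topple, and leave the other things on the bench where they are.

Things in the scene. Friction and masses are not known exactly. Their poses are not given: they have to be found in the camera images.
- cover_mid (a point): middle of the pump's end cover, an aluminium plate 92 (its x) x 56 (y) x 14 mm (z), about 0.25 kg, with flat edge faces; it can stand on either 56 mm end. On its +z side, the sealing face, two round steel bushes stand proud with a thin black seal round them. At the start +z is up and the plate lies on the block, centre 57 mm above the bench, overhanging it by some 8 mm all round
- block_top (a point): centre of the flat top of the hardwood bench block that carries the cover: 76 (x) x 40 (y) mm, 45 mm high, fixed to the bench
- pump_rim (a point): centre of the pump body's mouth at rim height, 142 mm above the bench. The body is an upright aluminium block, 88 (x) x 52 (y) mm with a flat rim; cavity 68 x 34 mm, 16 deep, two gears showing in it. When the cover is on, its bushes hang in the cavity with 5 mm or more play, its plate overlaps the body by 2 mm all round and cover_mid is 7 mm above the rim
- cap_fin (a point): middle of the grip fin of the black plastic dust cap that lies loose on the pump: fin 34 (x) x 12 (y) x 24 mm (z) standing on a flat plate 86 x 50 x 5 mm with a 4 mm lip under it that hangs in the pump's cavity. The point lies 12 mm under the fin's top and 17 mm above the plate's underside; about 45 g
- tray: grey parts tray, open on top, 190 (x) x 130 (y) x 36 mm high, walls and floor 4 mm, fixed to the bench; origin at the middle of its underside. A worn gear (38 dia x 20 high) lies in it near the +x, +y corner, about 65 and 30 mm from the middle; it may be nudged
- sleeve: turned steel sleeve standing beside the block, 30 dia x 40 high; origin at the middle of its foot; leave it alone
- sealant: white plastic bottle, 34 dia x 105 high; origin at the middle of its foot; leave it alone
- nozzle: stepped dark steel nozzle holder standing upright close beside the stand's foot plate, 32 dia x 68 high; origin at the middle of its foot; leave it alone
- spanner: steel combination spanner lying on the bench, 160 long x 24 x 8, along its x; origin at mid-length on the bench; leave it alone
- driver: black-handled screwdriver lying on the bench, 200 long x 26 x 26, along its x; origin at mid-length on the bench; leave it alone
- bolt_bin: small open blue bin, 70 (x) x 60 (y) x 40 high; origin at the middle of its underside; leave it alone
- stand: the fixed swivel stand; origin on the bench under the pump's middle, axes as pump_rim. The pump's sides are clear for 30 mm below the rim; then port stubs (22 dia, 12 mm out on +-y) and end jaws (to 59 mm out on +-x); clamp table 126 x 56 at 84 mm height, pot 104 dia, foot plate 150 (x) x 130 (y); two levers with ball grips reach out 104 mm, below 65 mm height
- block: the wooden block (see block_top); origin at the middle of its underside
- cover: the same end cover: bushes 24 mm dia, 4 mm proud, at x = +-14.5 mm on the +z side; on the -z side, the cast outer face, a middle boss and four corner bolt bosses, 5 mm proud, the corner ones flush with the ends. Origin in the middle of the outer side, level with the boss tops, 12 mm to the -z side of cover_mid; axes as cover_mid
- cap: the dust cap (see cap_fin); origin at the middle of the underside of the lip, 21 mm below cap_fin
- injector: injector body lying beside the tray, 118 long (its x) x 24 x 24; origin at its middle on the bench; leave it alone
There are look-alikes about, which are no part of the job. There is more than one size of the cover; the job needs the smallest.

How it is judged:
At the end, for the whole second after the job is handed in: The cover rests turned over on the pump rim, bushes down: within 3.5 degrees of level, 5 mm of centred and 5 degrees of square with the body (either end for end); the dust cap lies inside the parts tray, its fin's middle under 45 mm up; both at rest (angle between cover_mid's own z axis and vertical above 3.08 rad and horizontal distance between cover_mid and pump_rim below 0.005 m and angle between the x axis of cover_mid and the x axis of pump_rim, either way round below 0.09 rad and z of cover_mid in the frame of pump_rim between 0.005 and 0.0085 m and x of cap_fin in the frame of tray between -0.088 and 0.088 m and y of cap_fin in the frame of tray between -0.058 and 0.058 m and z of cap_fin in the frame of tray below 0.045 m and linear speed of each of cover, cap below 0.01 m/s); the robot touches nothing.
It fails at once if the cover is pressed or slammed on the pump or the block with over 60 N (contact force between cover and stand above 60 N or contact force between cover and block above 60 N).
It fails at once if the cover is dropped or topples (faster than 0.5 m/s with no finger on it) (linear speed of cover above 0.5 m/s and contact force between cover and the fingers below 0.5 N).
It fails at once if one of the other things on the bench is disturbed (moved over 25 mm) (distance of any of sleeve, sealant, nozzle, spanner, driver, bolt_bin, injector from where it was at the start of the episode above 0.025 m).
It also fails if it takes over 70 s, if anything falls off the work surface, if the arm or the gripper's body presses on something with over 40 N, if the wrist force passes 120 N, or if a joint passes its speed limit or range.

## Working session

There is one attempt and no reset: what is moved stays moved. The work goes in short steps, Python scripts to look and compute and a tool call to move; the robot and the scene stay as the last step left them, time stands still between calls to the robot, and variables do not carry over. Pictures are saved under pics/ and viewed, and the job is handed in when it is done.

Besides the shell and the picture viewer there is one more tool, called after "Emit:" by a JSON object that holds its "method" and its "body", one argument or row to a line. send_rows: Moves the arm, as the interface text tells. Its arguments: {"type":"object","properties":{"increments":{"type":"array","items":{"type":"object","properties":{"x":{"type":"number"},"y":{"type":"number"},"z":{"type":"number"},"yaw":{"type":"number"},"hand":{"type":"number"}}}}},"required":["increments"]}

```bash
mkdir -p pics; ls; python3 - <<'E'
from bench import readout, eyes, ticket, robot
import cv2,numpy as np
print(readout.get_state()); print(robot.pinch_z, [a for a in dir(robot) if a[0]!='_'])
for n in("side","top","wrist"):
    c=eyes.camera(n); cv2.imwrite(f"pics/{n}0.png",c["color"][:,:,::-1]); np.savez(f"{n}0.npz",**c)
    print(n,{k:(v if k not in("color","z_map") else None) for k,v in c.items()})
E
```

```text
pics
{'time': 0.0, 'q': array([-1.29911410e+00,  2.21238310e-01,  1.52760003e+00, -2.49935443e-05,
        1.39467804e+00, -1.26102178e-01]), 'joint_velocities': array([ 0.0014274 , -0.00036515, -0.0002686 ,  0.0005851 , -0.00113503,
        0.00086202]), 'joint_torque': array([ 1.62699573e-03, -4.94605994e+01, -3.87374783e+01,  6.99074054e-02,
        5.68973576e-02, -1.71787119e-04]), 'tcp_pos': array([ 0.24193261, -0.57561325,  0.22143556]), 'ee_rot': array([ 9.80285174e-01,  1.97585558e-01, -8.22210980e-05, -9.58422751e-04]), 'contact_force': array([ 0.1953186 ,  0.34726175, -0.22309443]), 'ft_torque': array([ 0.03808668, -0.00745459,  0.00801827]), 'width': 1.000441071507119}
0.0187 ['IKError', 'pinch_z']
side {'color': None, 'z_map': None, 'camera_matrix': array([[448.62182605,   0.        , 275.19526926],
       [  0.        , 448.62182605, 209.47722587],
       [  0.        ,   0.        ,   1.        ]]), 'eye': array([0.48258215, 0.90702155, 0.70005806]), 'orientation': array([-0.02661838,  0.49004987,  0.86946695, -0.05630104])}
top {'color': None, 'z_map': None, 'camera_m
[... 164 characters left out ...]
eye': array([ 0.36157824, -0.02361254,  1.29667663]), 'orientation': array([ 0.07260137, -0.06377171, -0.6978613 ,  0.70968431])}
wrist {'color': None, 'z_map': None, 'camera_matrix': array([[299.2903672 ,   0.        , 279.30797967],
       [  0.        , 299.2903672 , 212.53429072],
       [  0.        ,   0.        ,   1.        ]]), 'tool_from_camera': array([[ 9.83109369e-04,  9.52247951e-01,  3.05324209e-01,
         8.41754133e-02],
       [ 9.99999427e-01, -1.06574764e-03,  1.03978670e-04,
        -2.25491944e-05],
       [ 4.24412032e-04,  3.05323932e-01, -9.52248453e-01,
        -1.61052842e-01],
       [ 0.00000000e+00,  0.00000000e+00,  0.00000000e+00,
         1.00000000e+00]])}
```

View pics/top0.png

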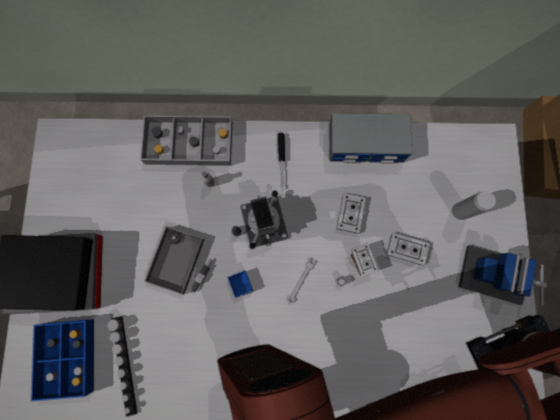

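View pics/side0.png

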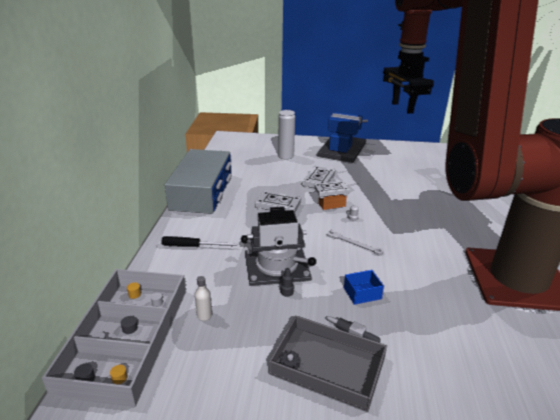

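View pics/wrist0.png

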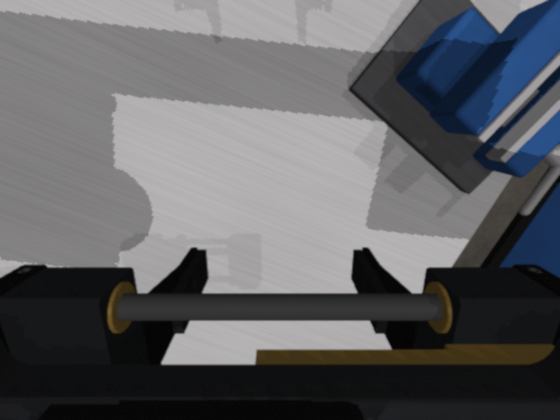

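```bash
cat > h.py <<'E'
import numpy as np,cv2
from scipy.spatial.transform import Rotation as R
def pts(c,st=None):
    K=c["camera_matrix"];z=c["z_map"].astype(float);v,u=np.mgrid[:z.shape[0],:z.shape[1]]
    P=np.stack([(u-K[0,2])/K[0,0]*z,-(v-K[1,2])/K[1,1]*z,-z],-1)
    if "eye" in c: return P@R.from_quat(c["orientation"]).as_matrix().T+c["eye"]
    T=c["tool_from_camera"];P=P@T[:3,:3].T+T[:3,3]
    return P@R.from_quat(st["ee_rot"]).as_matrix().T+st["tcp_pos"]
def crop(c,r,f,name):
    u0,v0,u1,v1=r
    cv2.imwrite("pics/"+name,cv2.resize(c["color"][v0:v1,u0:u1,::-1],None,fx=f,fy=f,interpolation=cv2.INTER_CUBIC))
def rect(P,c,mask):
    """min area rect of world xy of masked pts"""
    q=P[mask][:,:2].astype(np.float32);(cx,cy),(w,h),a=cv2.minAreaRect(q*1000)
    if w<h: w,h,a=h,w,a+90
    return cx,cy,w,h,((a+90)%180)-90,len(q)
E
python3 - <<'E'
from h import *
c=dict(np.load("top0.npz"))
P=pts(c)
for u,v in [(365,260),(351,213),(409,247),(263,216),(345,281),(177,260),(240,285),(302,280),(202,272),(237,231),(283,160),(209,180),(100,390),(300,320)]:
    print((u,v),P[v,u].round(3))
crop(c,(200,170,440,310),3.3,"top0c.png")
s=dict(np.load("side0.npz")); crop(s,(220,150,400,310),4,"side0c.png")
E
```

```text
(365, 260) [ 0.454 -0.291  0.065]
(351, 213) [ 0.612 -0.258  0.024]
(409, 247) [ 0.501 -0.443  0.029]
(263, 216) [0.569 0.027 0.176]
(345, 281) [ 0.389 -0.238  0.002]
(177, 260) [0.448 0.315 0.01 ]
(240, 285) [ 0.362 -0.024  1.297]
(302, 280) [ 0.39  -0.097  0.011]
(202, 272) [0.409 0.227 0.025]
(237, 231) [0.541 0.116 0.051]
(283, 160) [ 0.795 -0.03   0.019]
(209, 180) [0.705 0.211 0.07 ]
(100, 390) [0.041 0.531 0.003]
(300, 320) [ 0.263 -0.092  0.   ]
```

View pics/top0c.png

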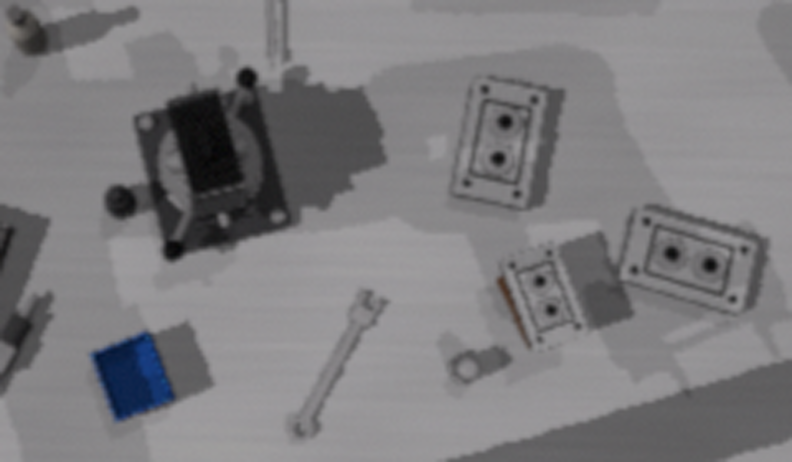

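View pics/side0c.png

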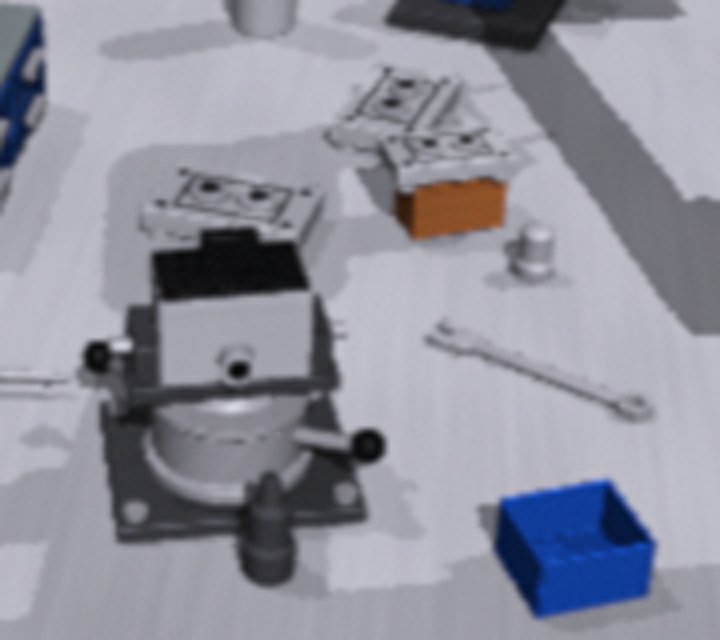

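```bash
python3 - <<'E'
from h import *
for n in("top","side"):
    c=dict(np.load(n+"0.npz")); P=pts(c); x,y,z=P[...,0],P[...,1],P[...,2]
    box=lambda x0,x1,y0,y1,z0,z1:(x>x0)&(x<x1)&(y>y0)&(y<y1)&(z>z0)&(z<z1)
    for k,b in dict(cover=(.38,.54,-.36,-.22,.056,.08),pump=(.48,.66,-.05,.12,.139,.153),fin=(.48,.66,-.05,.12,.16,.185),
        big1=(.54,.68,-.33,-.19,.012,.04),big2=(.44,.57,-.52,-.37,.012,.04),tray=(.3,.6,.2,.45,.028,.045),bin=(.3,.5,-.05,.1,.03,.05),
        sleeve=(.34,.42,-.27,-.2,.03,.045),foot=(.45,.68,-.07,.11,.006,.02),nozzle=(.5,.58,.08,.14,.02,.08),pumpall=(.48,.68,-.05,.12,.12,.2)).items():
        m=box(*b)
        if m.sum()>5: print(n,k,np.round(rect(P,c,m),1),"z",np.median(z[m]).round(4), z[m].max().round(3))
E
```

```text
top cover [ 455.4 -288.6   92.    56.5   19.8  539. ] z 0.0661 0.074
top pump [580.9  32.5  87.6  51.7  15.7 426. ] z 0.1484 0.153
top fin [580.8  33.   33.   11.7  17.   48. ] z 0.1721 0.176
top big1 [ 612.  -257.4  123.7   75.7  -11.3  844. ] z 0.0273 0.039
top big2 [ 496.2 -440.   124.5   75.8   74.4  907. ] z 0.0268 0.037
top tray [441.2 298.6 190.2 178.1 -16.7 367. ] z 0.0366 0.044
top bin [377.3  82.   75.   31.8   2.1  41. ] z 0.0405 0.046
top sleeve [ 387.2 -219.1   22.3   19.3   -2.5   45. ] z 0.0394 0.045
top foot [5.647e+02 2.150e+01 2.248e+02 1.764e+02 5.000e-01 7.910e+02] z 0.0133 0.02
top nozzle [559.2 109.7  69.3  25.2 -42.9  77. ] z 0.05 0.075
top pumpall [580.8  32.4  87.9  51.7  15.7 512. ] z 0.1488 0.176
side cover [ 456.  -289.    94.5   63.3   22.4  347. ] z 0.0645 0.071
side pump [581.9  32.7  87.6  56.4  14.9 470. ] z 0.1474 0.153
side fin [582.9  33.1  32.2  13.9  15.  100. ] z 0.1682 0.174
side big1 [ 612.4 -259.1  123.    82.7   -9.9  598. ] z 0.0256 0.034
side big2 [ 496.2 -440.6  131.8   75.7   73.9  430. ] z 0.0259 0.034
side tray [ 448.7  319.2  190.1  133.7  -17.4 1203. ] z 0.035 0.04
side bin [418.7  79.8 160.5  37.5  -1.  171. ] z 0.0367 0.05
side sleeve [ 388.4 -217.2   23.1   17.9    0.5   43. ] z 0.0373 0.042
side foot [581.5  33.2 149.7 130.9  15.2 967. ] z 0.0126 0.02
side nozzle [553.1 106.7  67.3  30.  -70.  228. ] z 0.0423 0.071
side pumpall [581.9  32.7  88.   56.9  15.7 889. ] z 0.1467 0.174
```

```bash
cat >> h.py <<'E'
def go(x,y,z,ang=None):
    from bench import readout
    s=readout.get_state();M=R.from_quat(s["ee_rot"]).as_matrix()
    a0=np.arctan2(M[1,0],M[0,0]); d=M.T@(np.array([x,y,z])-s["tcp_pos"]*1000)
    print("t",round(s["time"],2),"tcp",(s["tcp_pos"]*1000).round(1),"a",np.degrees(a0).round(2),"q",s["q"].round(2),"F",s["contact_force"].round(1),"w",round(s["width"],3))
    print("inc xyz",d.round(1),"yaw",None if ang is None else round(float(a0-np.radians(ang)),4),"tool z tilt",M[:,2].round(4))
E
python3 -c "
from h import *
go(581.3,32.6,230,15.6)"
```

```text
t 0.15 tcp [ 242.  -575.7  221.7] a 22.79 q [-1.3   0.22  1.53  0.    1.39 -0.13] F [ 0.5 -0.2 -0.4] w 1.001
inc xyz [ 548.5 -429.4   -7.6] yaw 0.1255 tool z tilt [-4.0e-04  1.5e-03 -1.0e+00]
```

Emit:
{"method": "send_rows", "body": {
  "increments": [
    {"x":20,"y":-16,"z":-8,"yaw":0.02,"hand":1},
    {"x":52,"y":-41,"z":-8,"yaw":0.04,"hand":1},
    {"x":84,"y":-66,"z":-8,"yaw":0.06,"hand":1},
    {"x":116,"y":-91,"z":-8,"yaw":0.08,"hand":1},
    {"x":148,"y":-116,"z":-8,"yaw":0.1,"hand":1},
    {"x":180,"y":-141,"z":-8,"yaw":0.1255,"hand":1},
    {"x":212,"y":-166,"z":-8,"yaw":0.1255,"hand":1},
    {"x":244,"y":-191,"z":-8,"yaw":0.1255,"hand":1},
    {"x":276,"y":-216,"z":-8,"yaw":0.1255,"hand":1},
    {"x":308,"y":-241,"z":-8,"yaw":0.1255,"hand":1}
  ]
}}

```text
time: 0.98
tcp_pos: [0.4331, -0.2328, 0.2305]
ee_rot: [0.991, 0.136, 0.0, 0.0]
contact_force: [0.5, -0.3, -0.3]
width: 0.998
```

```bash
python3 -c "
from h import *
go(581.3,32.6,230,15.6)"
```

```text
t 0.98 tcp [ 433.1 -232.8  230.5] a 15.59 q [-0.65 -0.11  1.86 -0.    1.4   0.65] F [ 0.5 -0.3 -0.3] w 0.998
inc xyz [ 214.  -215.8    0.5] yaw -0.0002 tool z tilt [ 1.e-04 -1.e-04 -1.e+00]
```

Emit:
{"method": "send_rows", "body": {
  "increments": [
    {"x":28,"y":-28,"z":0,"yaw":0,"hand":1},
    {"x":56,"y":-56,"z":0,"yaw":0,"hand":1},
    {"x":84,"y":-84,"z":0,"yaw":0,"hand":1},
    {"x":112,"y":-112,"z":0,"yaw":0,"hand":1},
    {"x":140,"y":-140,"z":0,"yaw":0,"hand":1},
    {"x":168,"y":-168,"z":0,"yaw":0,"hand":1},
    {"x":194,"y":-194,"z":0,"yaw":0,"hand":1},
    {"x":210,"y":-211,"z":0,"yaw":0,"hand":0.7},
    {"x":214,"y":-216,"z":0,"yaw":0,"hand":0.5},
    {"x":214,"y":-216,"z":0,"yaw":0,"hand":0.5}
  ]
}}

```text
time: 1.82
tcp_pos: [0.5808, 0.0326, 0.2299]
ee_rot: [0.991, 0.137, -0.001, -0.0]
contact_force: [0.4, -0.3, 0.1]
width: 0.856
```

```bash
python3 - <<'E'
from h import *
from bench import eyes,readout
s=readout.get_state(); c=eyes.camera("wrist"); crop(c,(0,0,560,420),1,"w1.png")
P=pts(c,s); x,y,z=P[...,0],P[...,1],P[...,2]
for k,(a,b) in dict(plate=(.142,.153),fin=(.165,.18)).items():
    m=(x>.5)&(x<.66)&(y>-.05)&(y<.11)&(z>a)&(z<b)
    if m.sum()>5: print(k,np.round(rect(P,c,m),1),np.median(z[m]))
go(581.3,32.6,150,15.6)
E
```

```text
plate [ 583.9   30.    87.2   51.5   16.3 4816. ] 0.14600498887739155
fin [584.3  30.6  33.5  11.3  16.2 609. ] 0.16975251063915875
t 1.87 tcp [580.3  31.2 230. ] a 15.69 q [-0.08  0.11  1.63 -0.    1.4   1.22] F [-0.4 -0.5 -0.5] w 0.81
inc xyz [ 1.4 -1.1 80. ] yaw 0.0016 tool z tilt [-1.3e-03 -4.0e-04 -1.0e+00]
```

View pics/w1.png

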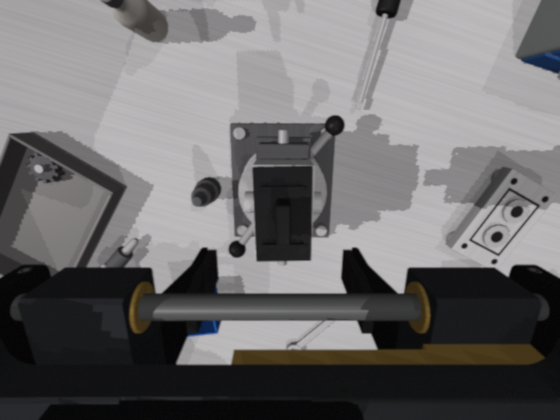

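Emit:
{"method": "send_rows", "body": {
  "increments": [
    {"x":2,"y":0,"z":15,"yaw":0,"hand":0.5},
    {"x":2,"y":0,"z":35,"yaw":0,"hand":0.5},
    {"x":2,"y":0,"z":55,"yaw":0,"hand":0.5},
    {"x":2,"y":0,"z":70,"yaw":0,"hand":0.5},
    {"x":2,"y":0,"z":77,"yaw":0,"hand":0.5},
    {"x":2,"y":0,"z":78,"yaw":0,"hand":0.3},
    {"x":2,"y":0,"z":78,"yaw":0,"hand":0},
    {"x":2,"y":0,"z":78,"yaw":0,"hand":0},
    {"x":2,"y":0,"z":78,"yaw":0,"hand":0},
    {"x":2,"y":0,"z":78,"yaw":0,"hand":0}
  ]
}}

```text
time: 2.7
tcp_pos: [0.5834, 0.0312, 0.1539]
ee_rot: [0.991, 0.136, 0.001, 0.0]
contact_force: [-0.1, -1.1, 0.9]
width: 0.209
```

```bash
python3 -c "
from h import *
go(435,325,200,15.6)"
```

```text
t 2.7 tcp [583.4  31.2 153.9] a 15.59 q [-0.08  0.18  1.71 -0.    1.25  1.22] F [-0.1 -1.1  0.9] w 0.209
inc xyz [ -63.9 -322.8  -46.5] yaw -0.0001 tool z tilt [ 2.2e-03 -2.0e-04 -1.0e+00]
```

Emit:
{"method": "send_rows", "body": {
  "increments": [
    {"x":0,"y":0,"z":0,"yaw":0,"hand":0},
    {"x":0,"y":0,"z":0,"yaw":0,"hand":0},
    {"x":0,"y":0,"z":0,"yaw":0,"hand":0},
    {"x":0,"y":0,"z":-8,"yaw":0,"hand":0},
    {"x":0,"y":0,"z":-20,"yaw":0,"hand":0},
    {"x":0,"y":0,"z":-36,"yaw":0,"hand":0},
    {"x":0,"y":0,"z":-48,"yaw":0,"hand":0},
    {"x":0,"y":-10,"z":-56,"yaw":0,"hand":0},
    {"x":0,"y":-30,"z":-56,"yaw":0,"hand":0},
    {"x":0,"y":-55,"z":-56,"yaw":0,"hand":0}
  ]
}}

```text
time: 3.53
tcp_pos: [0.5684, 0.0845, 0.2101]
ee_rot: [0.991, 0.135, 0.001, 0.0]
contact_force: [0.7, -0.5, -0.0]
width: 0.133
```

```bash
python3 -c "
from h import *
go(425,318,150,15.6)
from bench import eyes
crop(eyes.camera('side'),(150,100,450,325),2.6,'s2.png')"
```

```text
t 3.53 tcp [568.4  84.5 210.1] a 15.48 q [ 0.01  0.11  1.68 -0.    1.35  1.31] F [ 0.7 -0.5 -0. ] w 0.133
inc xyz [ -76.  -263.4   59.7] yaw -0.0022 tool z tilt [ 2.3e-03 -1.0e-04 -1.0e+00]
```

View pics/s2.png

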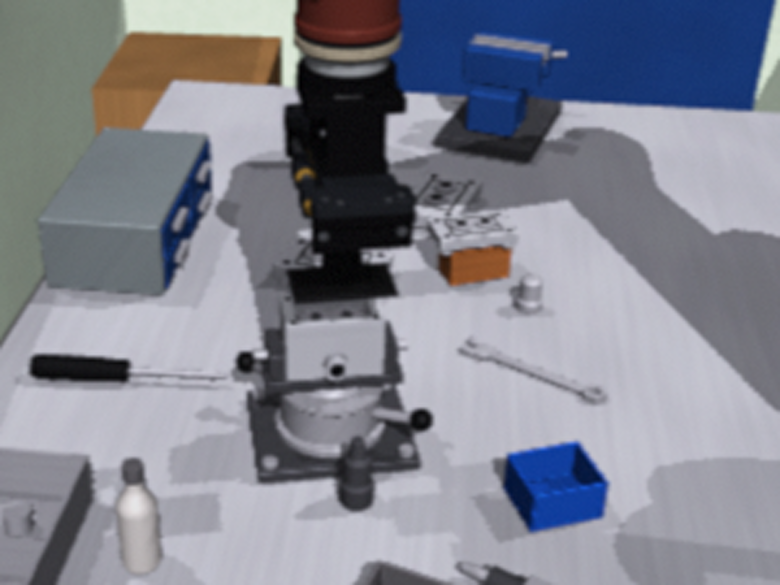

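The cap hangs level in the gripper (crop about 345,280), and the pump's mouth is open. Next, to the tray.

Emit:
{"method": "send_rows", "body": {
  "increments": [
    {"x":-10,"y":-34,"z":5,"yaw":0,"hand":0},
    {"x":-20,"y":-70,"z":10,"yaw":0,"hand":0},
    {"x":-31,"y":-106,"z":20,"yaw":0,"hand":0},
    {"x":-42,"y":-143,"z":35,"yaw":0,"hand":0},
    {"x":-52,"y":-180,"z":50,"yaw":0,"hand":0},
    {"x":-62,"y":-216,"z":60,"yaw":0,"hand":0},
    {"x":-70,"y":-245,"z":75,"yaw":0,"hand":0},
    {"x":-75,"y":-260,"z":100,"yaw":0,"hand":0},
    {"x":-76,"y":-263,"z":125,"yaw":0,"hand":0},
    {"x":-76,"y":-263,"z":145,"yaw":0,"hand":0}
  ]
}}

```text
time: 4.42
tcp_pos: [0.4219, 0.319, 0.0624]
ee_rot: [0.991, 0.137, -0.0, -0.0]
contact_force: [0.0, -0.2, -1.2]
width: 0.137
```

```bash
python3 -c "
from h import *
go(425,318,20,15.6)
from bench import eyes
crop(eyes.camera('side'),(230,250,430,400),3.5,'s3.png')"
```

```text
t 4.42 tcp [421.9 319.   62.4] a 15.78 q [0.5  0.17 1.91 0.   1.06 1.79] F [ 0.  -0.2 -1.2] w 0.137
inc xyz [ 2.8  1.8 42.3] yaw 0.0031 tool z tilt [-9.e-04  1.e-04 -1.e+00]
```

View pics/s3.png

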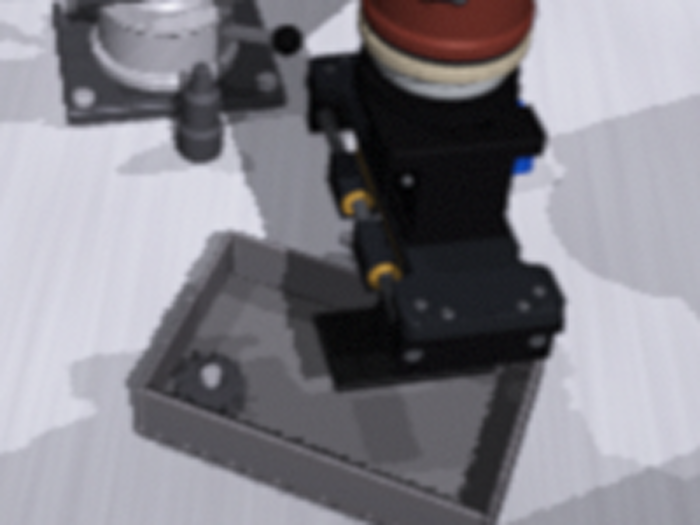

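Emit:
{"method": "send_rows", "body": {
  "increments": [
    {"x":3,"y":2,"z":10,"yaw":0,"hand":0},
    {"x":3,"y":2,"z":22,"yaw":0,"hand":0},
    {"x":3,"y":2,"z":32,"yaw":0,"hand":0},
    {"x":3,"y":2,"z":38,"yaw":0,"hand":0},
    {"x":3,"y":2,"z":41,"yaw":0,"hand":0},
    {"x":3,"y":2,"z":42,"yaw":0,"hand":0.3},
    {"x":3,"y":2,"z":42,"yaw":0,"hand":0.4},
    {"x":3,"y":2,"z":42,"yaw":0,"hand":0.4},
    {"x":3,"y":2,"z":30,"yaw":0,"hand":0.4},
    {"x":3,"y":2,"z":5,"yaw":0,"hand":0.4}
  ]
}}

```text
time: 5.3
tcp_pos: [0.4252, 0.3149, 0.057]
ee_rot: [0.991, 0.136, -0.003, 0.001]
contact_force: [-0.3, -0.1, 0.4]
width: 0.374
```

```bash
python3 -c "
from h import *
go(425,318,200,15.6)"
```

```text
t 5.3 tcp [425.2 314.9  57. ] a 15.6 q [ 0.49  0.18  1.9  -0.    1.06  1.79] F [-0.3 -0.1  0.4] w 0.374
inc xyz [-1.00e-01 -2.80e+00 -1.43e+02] yaw -0.0001 tool z tilt [-0.005  -0.0027 -1.    ]
```

Emit:
{"method": "send_rows", "body": {
  "increments": [
    {"x":0,"y":0,"z":-30,"yaw":0,"hand":0.4},
    {"x":0,"y":0,"z":-68,"yaw":0,"hand":0.4},
    {"x":0,"y":0,"z":-105,"yaw":0,"hand":0.6},
    {"x":-3,"y":20,"z":-135,"yaw":0,"hand":0.8},
    {"x":-8,"y":50,"z":-145,"yaw":0,"hand":1},
    {"x":-14,"y":88,"z":-150,"yaw":0,"hand":1},
    {"x":-20,"y":126,"z":-150,"yaw":0,"hand":1},
    {"x":-28,"y":164,"z":-150,"yaw":0,"hand":1},
    {"x":-36,"y":202,"z":-150,"yaw":0,"hand":1},
    {"x":-43,"y":240,"z":-150,"yaw":0,"hand":1}
  ]
}}

```text
time: 6.13
tcp_pos: [0.4505, 0.0718, 0.2104]
ee_rot: [0.991, 0.136, 0.001, 0.0]
contact_force: [1.6, -0.8, 0.1]
width: 0.919
```

```bash
python3 -c "
from h import *
go(455.5,-289,215,20)
from bench import eyes
c=eyes.camera('top');crop(c,(130,200,230,310),5,'t4.png')
P=pts(c);x,y,z=P.transpose(2,0,1)
m=(abs(x-.43)<.07)&(abs(y-.315)<.06)&(z>.028)&(z<.05)
print(z[m],np.median(x[m]),np.median(y[m]))
"
```

```text
t 6.13 tcp [450.5  71.8 210.4] a 15.63 q [-0.02 -0.19  1.96 -0.    1.36  1.28] F [ 1.6 -0.8  0.1] w 0.919
inc xyz [-92.4 348.8  -4.6] yaw -0.0762 tool z tilt [ 2.7e-03 -1.0e-04 -1.0e+00]
[0.03950316 0.03376223 0.03709268 0.02801116 0.03875868 0.02827108
 0.0402684  0.03064572 0.03921178 0.03310427 0.03982859 0.03520325
 0.04009868 0.04049562 0.03637775 0.03986337 0.04026777 0.03806991
 0.03775385 0.04130921 0.03976926 0.03896922 0.04119168 0.03971664
 0.04088418 0.03039856 0.03703121 0.03868837 0.03924119 0.03556256
 0.03609174 0.03703271 0.03966466 0.04182147 0.03762729 0.04044292
 0.03952543 0.03589912 0.03645491 0.04091269 0.0424712  0.03420742
 0.02950311 0.03945427 0.03864186 0.03701916 0.04033256 0.02899925
 0.03630022 0.03322556 0.04087112 0.04130889 0.03592819 0.0365652
 0.03847045 0.03626177 0.03129235 0.03888467 0.03870543 0.04161071
 0.03597641 0.03507412 0.03819046 0.03665512 0.0399444  0.03760795
 0.03739918 0.04236704 0.03395122 0.03840986 0.0382761  0.03568161
 0.03467773 0.03563876 0.03657139 0.03637675 0.02977382 0.03809161
 0.03309862 0.03959651 0.02832023 0.03398003 0.03261511 0.03690261
 0.03669015 0.04410326 0.04090421 0.03667518 0.03932392 0.03887689
 0.02971361 0.03950967 0.04266579 0.03787923 0.04117226 0.03413371
 0.0384582  0.03937462 0.04009169 0.03557849] 0.4139000434208907 0.31582577091502895
```

View pics/t4.png

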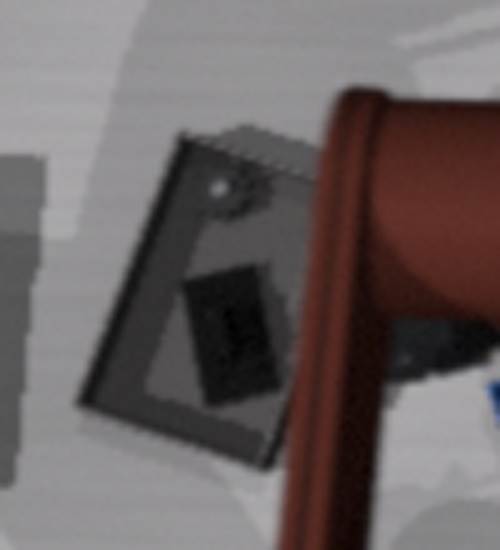

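Emit:
{"method": "send_rows", "body": {
  "increments": [
    {"x":-10,"y":38,"z":0,"yaw":-0.01,"hand":1},
    {"x":-20,"y":76,"z":0,"yaw":-0.02,"hand":1},
    {"x":-30,"y":114,"z":0,"yaw":-0.03,"hand":1},
    {"x":-40,"y":152,"z":0,"yaw":-0.04,"hand":1},
    {"x":-50,"y":190,"z":0,"yaw":-0.06,"hand":1},
    {"x":-60,"y":228,"z":0,"yaw":-0.08,"hand":1},
    {"x":-70,"y":266,"z":0,"yaw":-0.085,"hand":1},
    {"x":-80,"y":304,"z":0,"yaw":-0.085,"hand":1},
    {"x":-90,"y":338,"z":0,"yaw":-0.085,"hand":1},
    {"x":-92,"y":349,"z":0,"yaw":-0.085,"hand":1}
  ]
}}

```text
time: 7.02
tcp_pos: [0.4554, -0.2921, 0.2101]
ee_rot: [0.984, 0.176, 0.0, 0.002]
contact_force: [0.2, 0.3, 0.6]
width: 0.998
```

```bash
python3 - <<'E'
from h import *
from bench import eyes,readout
go(456,-289,70,21)
s=readout.get_state(); c=eyes.camera("wrist"); crop(c,(0,0,560,420),1,"w5.png")
P=pts(c,s); x,y,z=P[...,0],P[...,1],P[...,2]
for a,b in((.055,.075),(.06,.067)):
    m=(x>.38)&(x<.54)&(y>-.36)&(y<-.22)&(z>a)&(z<b)
    print("w cover",np.round(rect(P,c,m),1),np.median(z[m]))
go(456,-289,70,21)
t=eyes.camera("top");P=pts(t);x,y,z=P[...,0],P[...,1],P[...,2]
m=(x>.5)&(x<.66)&(y>-.05)&(y<.12)&(z>.136)&(z<.15)
print("top rim",np.round(rect(P,t,m),1),np.median(z[m]))
t=eyes.camera("side");P=pts(t);x,y,z=P[...,0],P[...,1],P[...,2]
m=(x>.5)&(x<.66)&(y>-.05)&(y<.12)&(z>.138)&(z<.15)
print("side rim",np.round(rect(P,t,m),1),np.median(z[m]))
E
```

```text
t 7.02 tcp [ 455.4 -292.1  210.1] a 20.27 q [-0.72  0.03  1.76 -0.    1.35  0.5 ] F [0.2 0.3 0.6] w 0.998
inc xyz [  1.6  -3.2 140.1] yaw -0.0127 tool z tilt [ 0.0013 -0.0032 -1.    ]
w cover [ 457.7 -291.8   91.8   56.    19.8 4414. ] 0.06314784667015273
w cover [ 457.6 -291.8   91.7   56.    19.8 4033. ] 0.06306137158935415
t 7.07 tcp [ 455.6 -291.8  209.9] a 20.24 q [-0.71  0.03  1.76 -0.    1.35  0.5 ] F [-1.5 -1.2  0.3] w 1.001
inc xyz [  1.3  -3.  139.9] yaw -0.0133 tool z tilt [ 0.0013 -0.0028 -1.    ]
top rim [581.3  32.5  88.8  51.2  15.4 311. ] 0.14320562789742386
side rim [581.8  32.   88.4  56.9  15.6 343. ] 0.1420076420319496
```

View pics/w5.png

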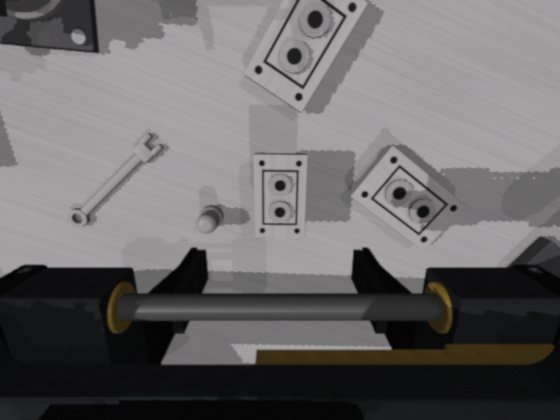

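Emit:
{"method": "send_rows", "body": {
  "increments": [
    {"x":1.5,"y":-1.6,"z":30,"yaw":0.007,"hand":1},
    {"x":1.5,"y":-1.6,"z":65,"yaw":0.007,"hand":1},
    {"x":1.5,"y":-1.6,"z":95,"yaw":0.007,"hand":1},
    {"x":1.5,"y":-1.6,"z":125,"yaw":0.007,"hand":1},
    {"x":1.5,"y":-1.6,"z":145,"yaw":0.007,"hand":1},
    {"x":1.5,"y":-1.6,"z":160,"yaw":0.007,"hand":1},
    {"x":1.5,"y":-1.6,"z":168,"yaw":0.007,"hand":1},
    {"x":1.5,"y":-1.6,"z":171,"yaw":0.007,"hand":1},
    {"x":1.5,"y":-1.6,"z":171.5,"yaw":0.007,"hand":1},
    {"x":1.5,"y":-1.6,"z":171.5,"yaw":0.007,"hand":1}
  ]
}}

```text
time: 8.0
tcp_pos: [0.4575, -0.2853, 0.0382]
ee_rot: [0.985, 0.175, 0.001, 0.001]
contact_force: [-0.1, 0.6, -0.2]
width: 0.998
```

```bash
python3 - <<'E'
from h import *
from bench import eyes,readout
Z=[]
for i in range(4):
    c=eyes.camera("side"); s=readout.get_state(); Z.append(np.r_[s["tcp_pos"]*1000,2*np.degrees(np.arctan2(s["ee_rot"][1],s["ee_rot"][0]))])
print(np.round(Z,1),np.mean(Z,0).round(2))
crop(c,(260,120,420,240),5,"s6.png")
E
```

```text
[[ 457.6 -285.7   38.5   20.1]
 [ 457.6 -285.9   38.5   20.1]
 [ 457.4 -286.    38.4   20.1]
 [ 457.3 -286.    38.2   20.1]] [ 457.48 -285.88   38.43   20.08]
```

View pics/s6.png

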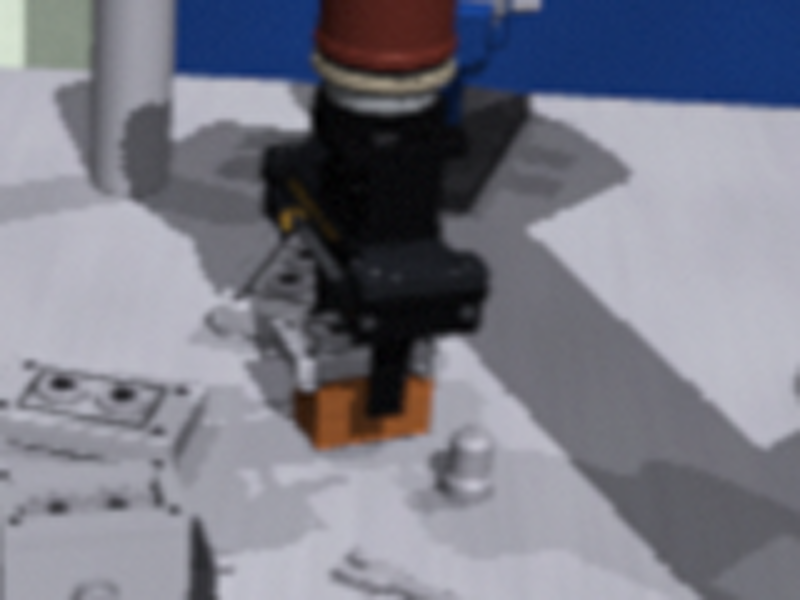

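Emit:
{"method": "send_rows", "body": {
  "increments": [
    {"x":-1.2,"y":1.7,"z":0,"yaw":0.003,"hand":1},
    {"x":-2.4,"y":3.5,"z":0,"yaw":0.003,"hand":1},
    {"x":-2.4,"y":3.5,"z":0,"yaw":0.003,"hand":1},
    {"x":-2.4,"y":3.5,"z":0,"yaw":0.003,"hand":0.75},
    {"x":-2.4,"y":3.5,"z":0,"yaw":0.003,"hand":0.7},
    {"x":-2.4,"y":3.5,"z":0,"yaw":0.003,"hand":0.65},
    {"x":-2.4,"y":3.5,"z":0,"yaw":0.003,"hand":0.3},
    {"x":-2.4,"y":3.5,"z":0,"yaw":0.003,"hand":0.3},
    {"x":-2.4,"y":3.5,"z":0,"yaw":0.003,"hand":0},
    {"x":-2.4,"y":3.5,"z":0,"yaw":0.003,"hand":0}
  ]
}}

```text
time: 9.03
tcp_pos: [0.4557, -0.2897, 0.0371]
ee_rot: [0.985, 0.173, 0.0, 0.0]
contact_force: [1.2, -1.1, -0.5]
width: 0.638
```

Emit:
{"method": "send_rows", "body": {
  "increments": [
    {"x":0,"y":0,"z":0,"yaw":0,"hand":0},
    {"x":0,"y":0,"z":0,"yaw":0,"hand":0},
    {"x":0,"y":0,"z":-4,"yaw":0,"hand":0},
    {"x":0,"y":0,"z":-10,"yaw":0,"hand":0},
    {"x":0,"y":0,"z":-18,"yaw":0,"hand":0},
    {"x":0,"y":0,"z":-26,"yaw":0,"hand":0},
    {"x":0,"y":0,"z":-30,"yaw":0,"hand":0},
    {"x":0,"y":0,"z":-30,"yaw":0,"hand":0},
    {"x":0,"y":0,"z":-30,"yaw":0,"hand":0},
    {"x":0,"y":0,"z":-30,"yaw":0,"hand":0}
  ]
}}

```text
time: 9.87
tcp_pos: [0.4554, -0.2894, 0.0669]
ee_rot: [0.985, 0.173, -0.0, -0.0]
contact_force: [-0.3, 0.7, -3.3]
width: 0.638
```

```bash
python3 - <<'E'
from h import *
from bench import eyes
go(456,-290,70,20)
c=eyes.camera("side"); crop(c,(260,120,420,240),5,"s7.png")
t=eyes.camera("top");P=pts(t);x,y,z=P[...,0],P[...,1],P[...,2]
crop(t,(310,220,430,310),6,"t7.png")
for n,t in(("top",t),("side",c)):
    P=pts(t);x,y,z=P[...,0],P[...,1],P[...,2]
    m=(x>.41)&(x<.51)&(y>-.34)&(y<-.23)&(z>.08)&(z<.105); print(n,np.round(rect(P,t,m),1),np.median(z[m]))
go(456,-290,70,20)
E
```

```text
t 9.87 tcp [ 455.4 -289.4   66.9] a 19.9 q [-0.71  0.19  1.88  0.    1.08  0.51] F [-0.3  0.7 -3.3] w 0.638
inc xyz [ 0.4  0.8 -3.1] yaw -0.0018 tool z tilt [-2.e-04  2.e-04 -1.e+00]
top [ 453.9 -285.4   98.5   40.    30.2   39. ] 0.09469484676474171
side [ 455.3 -285.6   91.9   79.4   20.8  321. ] 0.09342543471863463
t 9.97 tcp [ 455.2 -289.2   66.6] a 19.9 q [-0.71  0.19  1.88 -0.    1.08  0.51] F [-0.7  1.1 -3.4] w 0.637
inc xyz [ 0.5  1.  -3.4] yaw -0.0018 tool z tilt [-7.e-04  6.e-04 -1.e+00]
```

View pics/s7.png

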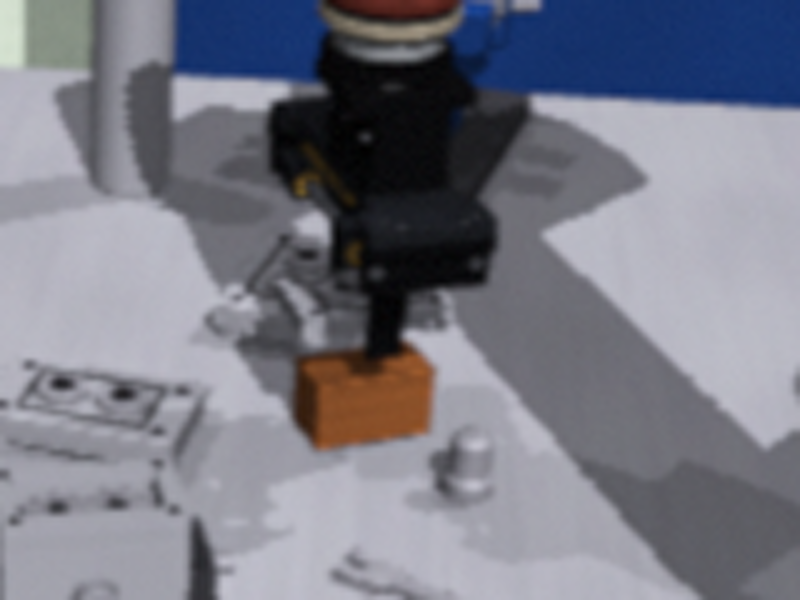

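View pics/t7.png

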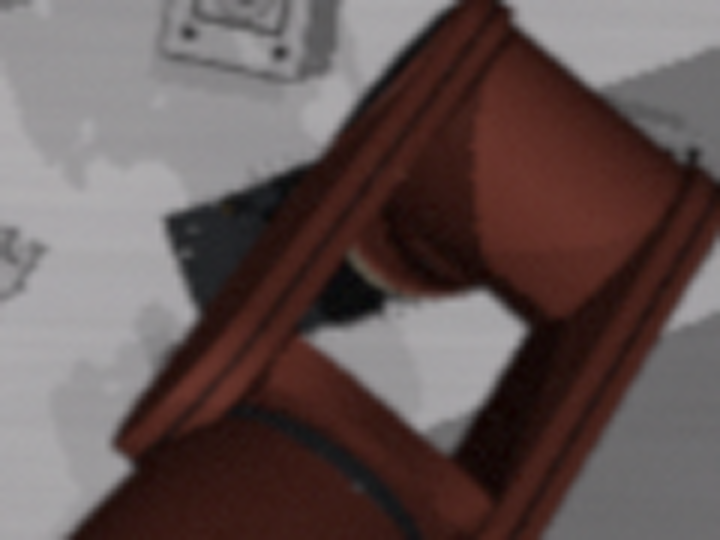

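```bash
python3 - <<'E'
from h import *
from bench import eyes
c=eyes.camera("side");P=pts(c);x,y,z=P[...,0],P[...,1],P[...,2]
col=c["color"].astype(int); o=(col[...,0]>col[...,2]*1.8)&(x>.38)&(x<.54)&(y>-.36)&(y<-.22)
for a,b in((.04,.05),(.0,.06)):
    m=o&(z>a)&(z<b); print(np.round(rect(P,c,m),1),np.median(z[m]))
E
```

```text
[ 451.5 -283.1   72.9   41.7   19.1  157. ] 0.04527072777912089
[ 450.1 -283.6   77.4   41.8   19.1  430. ] 0.032464703803615436
```

```bash
python3 - <<'E'
from h import *
for n in("top","side"):
    c=dict(np.load(n+"0.npz"));P=pts(c);x,y,z=P[...,0],P[...,1],P[...,2]
    col=c["color"].astype(int); o=(col[...,0]>col[...,2]*1.8)&(x>.38)&(x<.54)&(y>-.36)&(y<-.2)
    a=np.radians(19.8);d=np.stack([x-.4558,y-.2892*-1],-1)
    bx=(x-.4558)*np.cos(a)+(y+.2892)*np.sin(a); by=-(x-.4558)*np.sin(a)+(y+.2892)*np.cos(a)
    for z0 in(.0,.01,.02,.03,.04):
        m=o&(z>z0)&(z<z0+.01)
        if m.sum()>3: print(n,z0,m.sum(),"bx",(np.percentile(bx[m],[1,50,99])*1000).round(1),"by",(np.percentile(by[m],[5,50,95])*1000).round(1))
E
```

```text
side 0.0 45 bx [-37.3   2.3  33.5] by [13.1 20.  24.8]
side 0.01 79 bx [-40.5   3.   34.4] by [-1.1 20.9 25.1]
side 0.02 69 bx [-39.2  -3.7  33.9] by [ 9.3 20.3 25.4]
side 0.03 68 bx [-38.6   1.1  32.8] by [16.3 21.3 25.3]
side 0.04 35 bx [-31.5   2.5  30.1] by [17.6 22.5 25.9]
```

Emit:
{"method": "send_rows", "body": {
  "increments": [
    {"x":-10,"y":0,"z":0,"yaw":0,"hand":0},
    {"x":-25,"y":0,"z":0,"yaw":0,"hand":0},
    {"x":-42,"y":0,"z":4,"yaw":0,"hand":0},
    {"x":-54,"y":0,"z":12,"yaw":0,"hand":0},
    {"x":-59,"y":0,"z":20,"yaw":0,"hand":0},
    {"x":-59,"y":0,"z":25,"yaw":0,"hand":0},
    {"x":-59,"y":0,"z":29,"yaw":0,"hand":0},
    {"x":-59,"y":0,"z":32,"yaw":0,"hand":0},
    {"x":-59,"y":0,"z":35,"yaw":0,"hand":0},
    {"x":-59,"y":0,"z":38,"yaw":0,"hand":0}
  ]
}}

```text
time: 10.85
tcp_pos: [0.4008, -0.3101, 0.0295]
ee_rot: [0.985, 0.173, 0.0, 0.001]
contact_force: [-4.1, 0.4, 5.1]
width: 0.637
```

```bash
python3 - <<'E'
from h import *
from bench import eyes
go(456,-290,70,20)
c=eyes.camera("side"); crop(c,(280,140,420,245),5.5,"s8.png")
E
```

```text
t 10.85 tcp [ 400.8 -310.1   29.5] a 19.94 q [-0.81  0.17  1.98 -0.    0.99  0.41] F [-4.1  0.4  5.1] w 0.637
inc xyz [ 58.8   0.  -40.4] yaw -0.0011 tool z tilt [ 5.e-04 -1.e-03 -1.e+00]
```

View pics/s8.png

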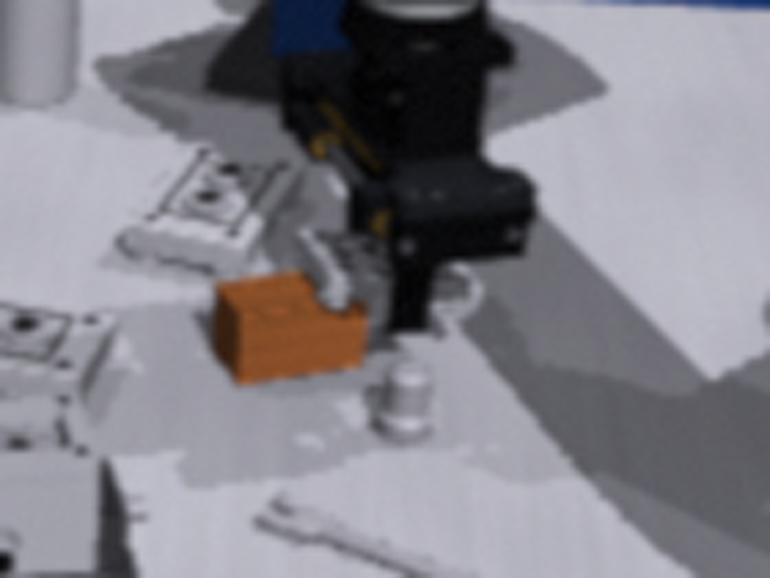

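Emit:
{"method": "send_rows", "body": {
  "increments": [
    {"x":0,"y":0,"z":2,"yaw":0,"hand":0},
    {"x":0,"y":0,"z":3,"yaw":0,"hand":0},
    {"x":0,"y":0,"z":4,"yaw":0,"hand":0},
    {"x":0,"y":0,"z":5,"yaw":0,"hand":0},
    {"x":0,"y":0,"z":6,"yaw":0,"hand":0},
    {"x":0,"y":0,"z":7,"yaw":0,"hand":0},
    {"x":0,"y":0,"z":8,"yaw":0,"hand":0},
    {"x":0,"y":0,"z":9,"yaw":0,"hand":0},
    {"x":0,"y":0,"z":9,"yaw":0,"hand":0},
    {"x":0,"y":0,"z":9,"yaw":0,"hand":0}
  ]
}}

```text
time: 11.73
tcp_pos: [0.4008, -0.3104, 0.021]
ee_rot: [0.985, 0.173, 0.0, 0.001]
contact_force: [-3.1, -1.1, 7.2]
width: 0.639
```

```bash
cat > tilt.py <<'E'
from h import *
from bench import eyes,readout
import sys
def tilt(c,s,show=True):
    # points of aluminium near grasp, in tool axes from grasp point
    M=R.from_quat(s["ee_rot"]).as_matrix(); g=s["tcp_pos"]-M[:,2]*.0187
    D=(pts(c,s)-g)@M; col=c["color"].astype(int); gray=col.mean(-1)
    m=(abs(D[...,1])<.0265)&(np.hypot(D[...,0],D[...,2])<.056)&(D[...,2]>-.049)
    q=D[m]; 
    return q,m
if __name__=="__main__":
    go(456,-290,70,20)
    s=readout.get_state(); c=eyes.camera("wrist"); crop(c,(0,0,560,420),1,sys.argv[1]+"w.png")
    q,m=tilt(c,s); h=q[:,[0,2]]*1000
    # histogram of x vs z (z down)
    for x0 in range(-55,56,6):
        k=(h[:,0]>=x0)&(h[:,0]<x0+6)
        if k.sum()>5: print(x0+3,k.sum(),np.percentile(-h[k,1],[5,50,95]).round(1))
    c=eyes.camera("side"); crop(c,(280,100,440,220),5,sys.argv[1]+"s.png")
E
python3 tilt.py 9
```

```text
t 11.73 tcp [ 400.8 -310.4   21. ] a 19.91 q [-0.81  0.19  1.98 -0.    0.97  0.41] F [-3.1 -1.1  7.2] w 0.639
inc xyz [ 58.9  -0.3 -49. ] yaw -0.0015 tool z tilt [ 0.0012 -0.0016 -1.    ]
-46 70 [-14.5 -13.5 -12.7]
-40 377 [-13.  -11.3  -9.8]
-34 345 [-9.6 -8.2 -6.6]
-28 118 [-6.5 -0.3  1.3]
-22 31 [1.2 1.9 2.4]
2 448 [10.1 12.  17.8]
8 825 [13.6 16.4 20.9]
14 1063 [16.9 19.5 23.6]
20 1062 [19.9 21.8 23.3]
26 1119 [23.2 24.9 26.5]
32 1262 [26.5 28.1 29.7]
38 3036 [ 4.1 25.5 30.1]
44 2023 [ 3.4 13.2 21. ]
50 1018 [3.2 4.2 5.2]
56 499 [3.2 4.3 5.2]
```

View pics/9s.png

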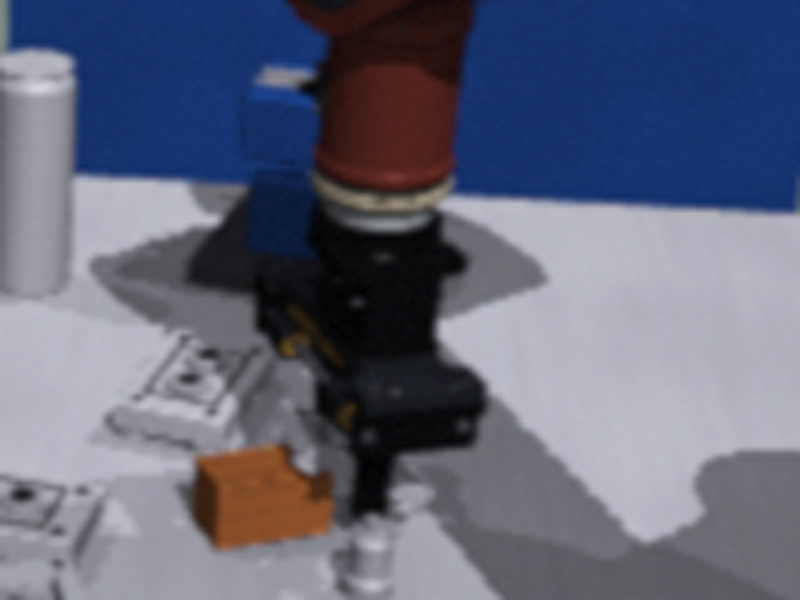

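View pics/9w.png

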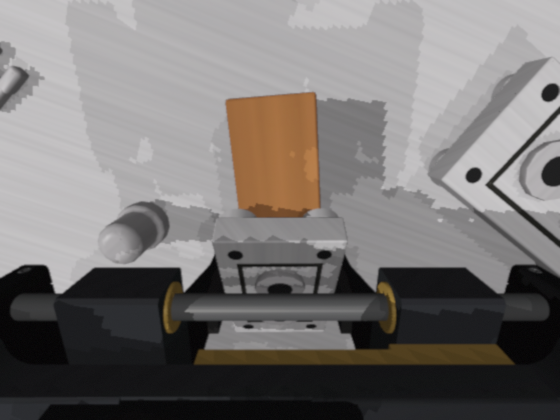

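Emit:
{"method": "send_rows", "body": {
  "increments": [
    {"x":1.5,"y":0,"z":0.5,"yaw":0,"hand":0},
    {"x":3,"y":0,"z":1,"yaw":0,"hand":0},
    {"x":4.5,"y":0,"z":1.5,"yaw":0,"hand":0},
    {"x":6,"y":0,"z":2,"yaw":0,"hand":0},
    {"x":6,"y":0,"z":2,"yaw":0,"hand":0},
    {"x":4,"y":0,"z":0,"yaw":0,"hand":0},
    {"x":0,"y":0,"z":-10,"yaw":0,"hand":0},
    {"x":0,"y":0,"z":-28,"yaw":0,"hand":0},
    {"x":0,"y":0,"z":-48,"yaw":0,"hand":0},
    {"x":0,"y":0,"z":-62,"yaw":0,"hand":0}
  ]
}}

```text
time: 12.67
tcp_pos: [0.4006, -0.3095, 0.0835]
ee_rot: [0.985, 0.173, 0.001, 0.0]
contact_force: [-0.1, -0.2, -2.2]
width: 0.638
```

```bash
python3 tilt.py 10
```

```text
t 12.67 tcp [ 400.6 -309.5   83.5] a 19.9 q [-0.81  0.09  1.96  0.    1.1   0.41] F [-0.1 -0.2 -2.2] w 0.638
inc xyz [58.7  0.5 13.6] yaw -0.0017 tool z tilt [ 1.4e-03 -1.0e-04 -1.0e+00]
-46 45 [-18.6 -17.8 -17.3]
-40 247 [-17.4 -15.4 -13.1]
-34 112 [-13.3 -12.  -10.6]
-28 77 [-3.4 -1.4  0.5]
2 150 [14.8 16.3 17.4]
8 657 [17.4 20.4 25.6]
14 955 [21.7 24.  26.1]
20 904 [25.8 27.9 30.1]
26 1066 [30.1 32.2 34.3]
32 2613 [28.2 32.  34.9]
38 1893 [19.1 25.2 28.3]
44 12 [20.  20.3 21.2]
```

View pics/10s.png

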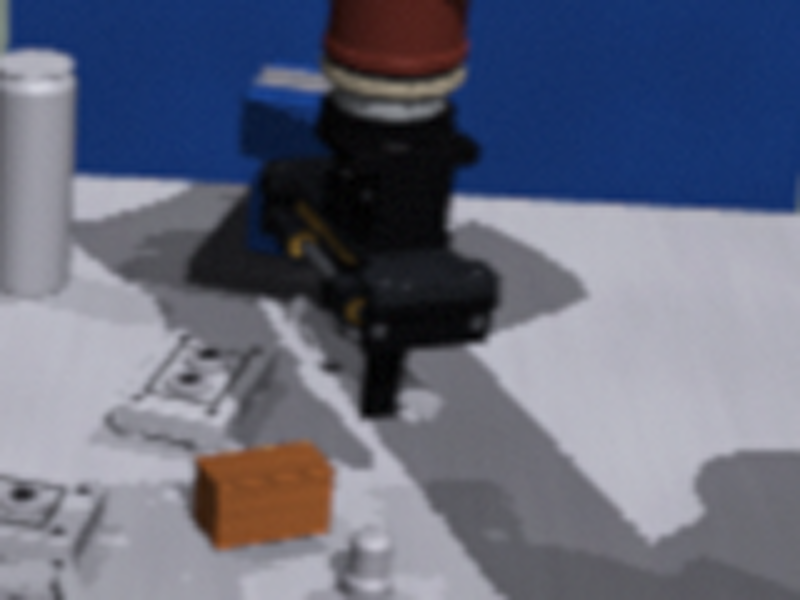

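Emit:
{"method": "send_rows", "body": {
  "increments": [
    {"x":12,"y":0,"z":0,"yaw":0,"hand":0},
    {"x":32,"y":0,"z":0,"yaw":0,"hand":0},
    {"x":56,"y":0,"z":0,"yaw":0,"hand":0},
    {"x":80,"y":0,"z":0,"yaw":0,"hand":0},
    {"x":104,"y":0,"z":0,"yaw":0,"hand":0},
    {"x":126,"y":0,"z":0,"yaw":0,"hand":0},
    {"x":142,"y":0,"z":0,"yaw":0,"hand":0},
    {"x":150,"y":0,"z":3,"yaw":0,"hand":0},
    {"x":150,"y":0,"z":12,"yaw":0,"hand":0},
    {"x":150,"y":0,"z":20,"yaw":0,"hand":0}
  ]
}}

```text
time: 13.6
tcp_pos: [0.5405, -0.2578, 0.06]
ee_rot: [0.985, 0.173, -0.001, -0.001]
contact_force: [0.1, 0.1, -4.3]
width: 0.639
```

Emit:
{"method": "send_rows", "body": {
  "increments": [
    {"x":0,"y":0,"z":10,"yaw":0,"hand":0},
    {"x":0,"y":0,"z":20,"yaw":0,"hand":0},
    {"x":0,"y":0,"z":27,"yaw":0,"hand":0},
    {"x":0,"y":0,"z":31,"yaw":0,"hand":0},
    {"x":0,"y":0,"z":32,"yaw":0,"hand":0},
    {"x":0,"y":0,"z":32,"yaw":0,"hand":0},
    {"x":0,"y":0,"z":32,"yaw":0,"hand":0},
    {"x":0,"y":0,"z":32,"yaw":0,"hand":0},
    {"x":0,"y":0,"z":32,"yaw":0,"hand":0},
    {"x":0,"y":0,"z":32,"yaw":0,"hand":0}
  ]
}}

```text
time: 14.43
tcp_pos: [0.5415, -0.2588, 0.0306]
ee_rot: [0.985, 0.173, 0.0, 0.0]
contact_force: [0.1, -0.5, -3.5]
width: 0.634
```

```bash
python3 tilt.py 11; python3 -c "
from h import *
go(456,-290,70,20)"
```

```text
t 14.43 tcp [ 541.5 -258.8   30.6] a 19.9 q [-0.58  0.37  1.73 -0.    1.04  0.65] F [ 0.1 -0.5 -3.5] w 0.634
inc xyz [-91.    0.3 -39.4] yaw -0.0017 tool z tilt [ 8.e-04 -5.e-04 -1.e+00]
-46 44 [-18.7 -17.8 -17.3]
-40 254 [-17.3 -15.5 -13.2]
-34 105 [-13.5 -11.9 -10.3]
-28 76 [-3.1 -1.4  0.4]
2 153 [14.7 16.2 17.6]
8 659 [17.1 20.2 25.4]
14 985 [21.4 23.9 26.1]
20 1228 [-25.5  27.   29.8]
26 1778 [-25.8  30.8  34. ]
32 3481 [-25.7  30.7  34.8]
38 2718 [-25.4  22.9  28. ]
44 953 [-25.9 -24.1 -19. ]
50 707 [-25.6 -20.2 -18.8]
t 14.53 tcp [ 541.3 -258.6   30.4] a 19.9 q [-0.58  0.37  1.73  0.    1.04  0.65] F [-0.4 -0.6 -2.9] w 0.643
inc xyz [-90.9   0.5 -39.7] yaw -0.0017 tool z tilt [ 5.e-04 -3.e-04 -1.e+00]
```

View pics/11s.png

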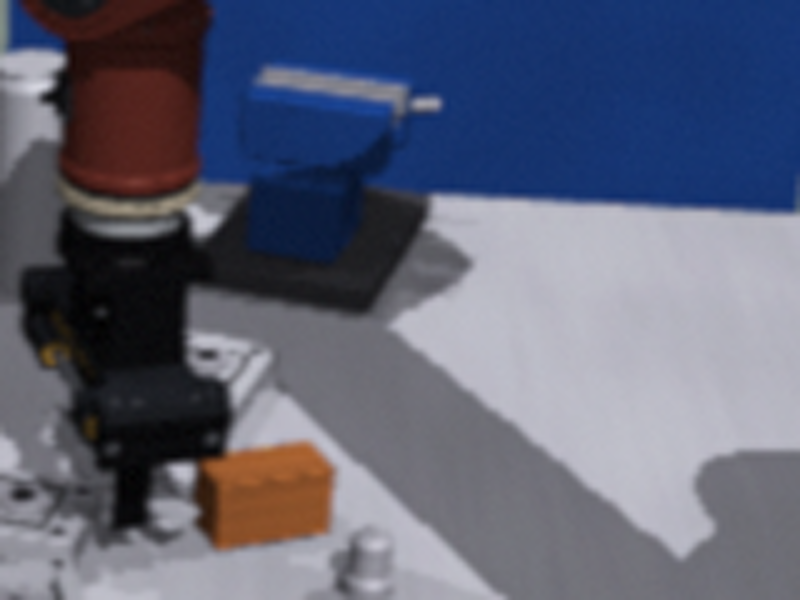

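View pics/11w.png

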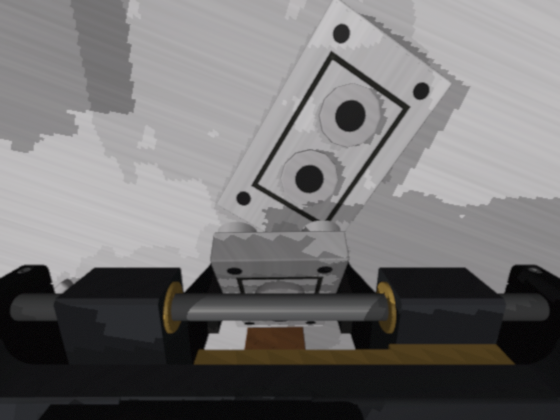

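Emit:
{"method": "send_rows", "body": {
  "increments": [
    {"x":-4,"y":0,"z":0,"yaw":0,"hand":0},
    {"x":-8,"y":0,"z":-2,"yaw":0,"hand":0},
    {"x":-10.5,"y":0,"z":-6,"yaw":0,"hand":0},
    {"x":-13,"y":0,"z":-10,"yaw":0,"hand":0},
    {"x":-15.5,"y":0,"z":-13,"yaw":0,"hand":0},
    {"x":-18.5,"y":0,"z":-16,"yaw":0,"hand":0},
    {"x":-22,"y":0,"z":-19,"yaw":0,"hand":0},
    {"x":-25,"y":0,"z":-21,"yaw":0,"hand":0},
    {"x":-25,"y":0,"z":-21,"yaw":0,"hand":0},
    {"x":-25,"y":0,"z":-21,"yaw":0,"hand":0}
  ]
}}

```text
time: 15.37
tcp_pos: [0.5198, -0.2667, 0.0526]
ee_rot: [0.985, 0.173, 0.003, 0.0]
contact_force: [6.4, 4.7, -2.4]
width: 0.639
```

```bash
python3 tilt.py 12
```

```text
t 15.37 tcp [ 519.8 -266.7   52.6] a 19.87 q [-0.61  0.3   1.77  0.    1.07  0.61] F [ 6.4  4.7 -2.4] w 0.639
inc xyz [-67.9   0.3 -17.8] yaw -0.0022 tool z tilt [ 0.0053  0.     -1.    ]
-52 11 [-26.9 -26.3 -26. ]
-46 193 [-27.9 -27.  -26. ]
8 35 [23.  25.2 27.7]
14 245 [28.8 32.  36. ]
20 845 [36.9 41.5 42.7]
26 2860 [21.7 39.2 41.7]
32 2329 [28.5 34.9 37.2]
38 276 [29.5 31.3 32.8]
```

View pics/12s.png

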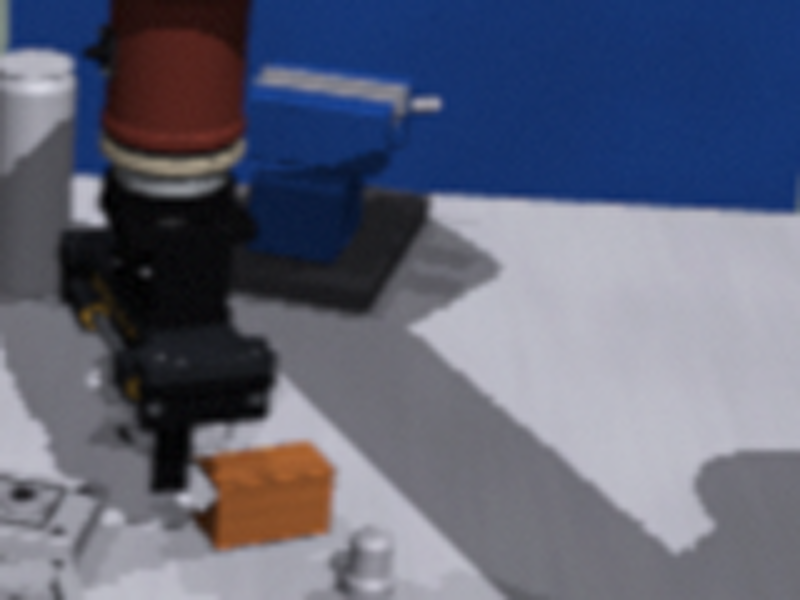

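View pics/12w.png

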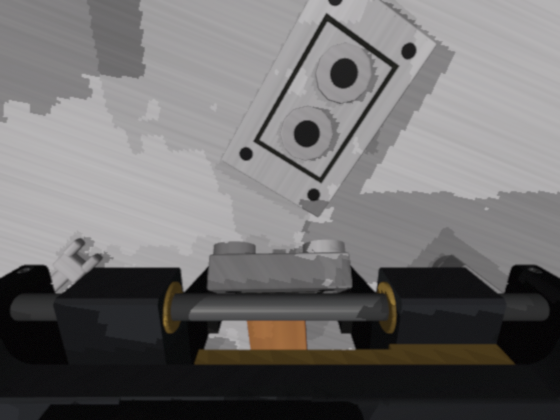

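Emit:
{"method": "send_rows", "body": {
  "increments": [
    {"x":-4,"y":0,"z":-3,"yaw":0,"hand":0},
    {"x":-8,"y":0,"z":-5,"yaw":0,"hand":0},
    {"x":-12,"y":0,"z":-7,"yaw":0,"hand":0},
    {"x":-16,"y":0,"z":-8,"yaw":0,"hand":0},
    {"x":-20,"y":0,"z":-9,"yaw":0,"hand":0},
    {"x":-24,"y":0,"z":-10,"yaw":0,"hand":0},
    {"x":-28,"y":0,"z":-10,"yaw":0,"hand":0},
    {"x":-33,"y":0,"z":-10,"yaw":0,"hand":0},
    {"x":-38,"y":0,"z":-10,"yaw":0,"hand":0},
    {"x":-38,"y":0,"z":-10,"yaw":0,"hand":0}
  ]
}}

```text
time: 16.3
tcp_pos: [0.4853, -0.2797, 0.0637]
ee_rot: [0.985, 0.173, 0.004, 0.001]
contact_force: [9.4, 5.5, 1.4]
width: 0.633
```

```bash
python3 tilt.py 13
```

```text
t 16.3 tcp [ 485.3 -279.7   63.7] a 19.87 q [-0.67  0.23  1.83  0.01  1.07  0.55] F [9.4 5.5 1.4] w 0.633
inc xyz [-31.   -0.3  -6.5] yaw -0.0022 tool z tilt [ 8.4e-03 -5.0e-04 -1.0e+00]
8 1368 [47.6 48.3 48.9]
14 202 [-23.1  48.4  48.9]
20 4820 [-32.5  12.4  40.5]
26 3322 [-28.8  34.4  47.1]
```

View pics/13s.png

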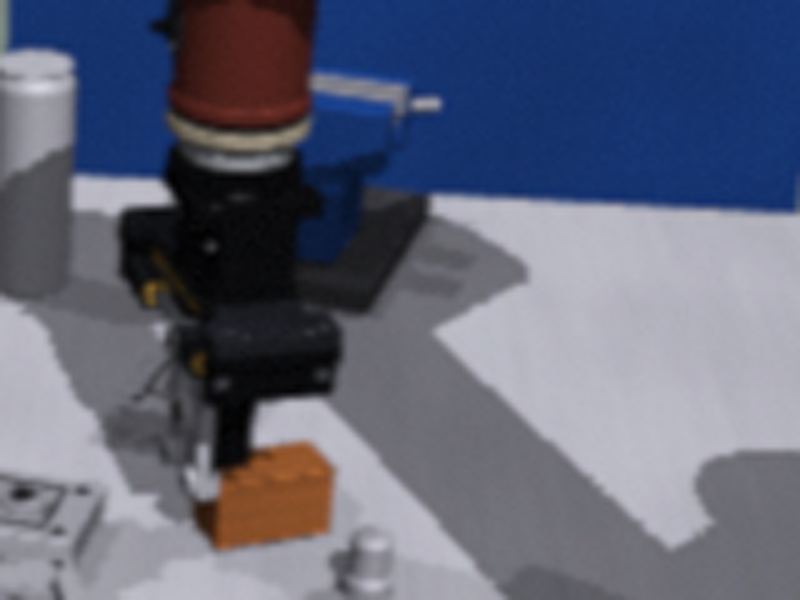

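View pics/13w.png

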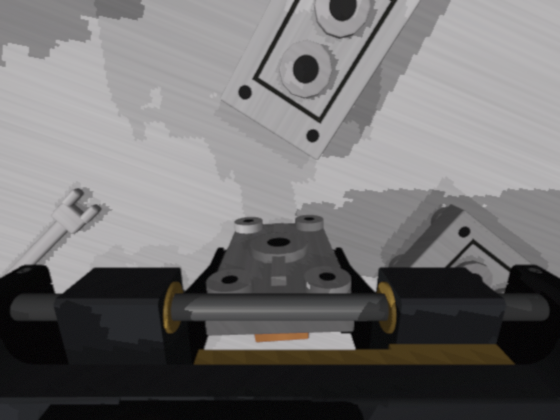

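```bash
cat > prof.py <<'E'
from tilt import *
s=readout.get_state(); c=eyes.camera("wrist"); q,m=tilt(c,s); q=q*1000
for z0 in range(-56,56,6):
    k=(-q[:,2]>=z0)&(-q[:,2]<z0+6)
    if k.sum()>8: print("h",z0+3,k.sum(),"x",np.percentile(q[k,0],[5,25,50,75,95]).round(1),"y",np.percentile(q[k,1],[5,95]).round(0))
E
python3 prof.py
```

```text
h -41 146 x [17.4 17.9 22.  23.2 23.6] y [-24.  23.]
h -35 243 x [17.5 18.2 22.2 23.3 23.7] y [-24.  24.]
h -29 601 x [17.4 18.5 20.7 22.2 23.6] y [-25.  25.]
h -23 337 x [17.2 17.7 18.6 20.1 22.4] y [-24.  24.]
h -17 209 x [17.2 17.6 18.7 19.1 22.3] y [-25.  25.]
h -11 216 x [17.3 17.8 19.  22.9 23.5] y [-25.  25.]
h -5 359 x [17.5 18.6 22.7 23.5 23.9] y [-24.  24.]
h 1 452 x [17.7 18.9 22.9 23.7 24.1] y [-24.  24.]
h 7 585 x [17.8 19.1 21.8 23.7 24.2] y [-24.  24.]
h 13 896 x [18.  19.1 20.2 23.3 24.1] y [-23.  22.]
h 19 703 x [18.1 18.6 19.3 20.  23.4] y [-23.  24.]
h 25 368 x [18.4 18.9 19.3 20.2 23.3] y [-12.  11.]
h 31 582 x [18.7 19.3 23.  23.8 25.1] y [-22.  21.]
h 37 1111 x [19.  19.7 23.4 24.6 25.4] y [-24.  23.]
h 43 1000 x [19.6 22.9 24.  24.9 25.6] y [-25.  25.]
h 49 1868 x [ 6.2  7.8  9.6 11.2 24.8] y [-24.  23.]
```

Emit:
{"method": "send_rows", "body": {
  "increments": [
    {"x":3,"y":0,"z":0,"yaw":0,"hand":0},
    {"x":6,"y":0,"z":-2,"yaw":0,"hand":0},
    {"x":6,"y":0,"z":-10,"yaw":0,"hand":0},
    {"x":6,"y":0,"z":-20,"yaw":0,"hand":0},
    {"x":6,"y":0,"z":-28,"yaw":0,"hand":0},
    {"x":-6,"y":0,"z":-30,"yaw":0,"hand":0},
    {"x":-20,"y":0,"z":-30,"yaw":0,"hand":0},
    {"x":-34,"y":0,"z":-30,"yaw":0,"hand":0},
    {"x":-40,"y":0,"z":-30,"yaw":0,"hand":0},
    {"x":-40,"y":0,"z":-30,"yaw":0,"hand":0}
  ]
}}

```text
time: 17.28
tcp_pos: [0.4419, -0.294, 0.0904]
ee_rot: [0.985, 0.172, -0.001, -0.001]
contact_force: [0.5, -0.2, -4.2]
width: 0.64
```

```bash
python3 tilt.py 14; python3 prof.py; python3 -c "
from h import *
go(456,-290,70,20)"
```

```text
t 17.28 tcp [ 441.9 -294.    90.4] a 19.77 q [-0.74  0.14  1.89 -0.    1.12  0.49] F [ 0.5 -0.2 -4.2] w 0.64
inc xyz [14.7  1.1 20.4] yaw -0.004 tool z tilt [-1.6e-03  9.0e-04 -1.0e+00]
8 1317 [47.5 48.3 48.9]
14 254 [-40.7  48.3  48.9]
20 4819 [-33.5  12.   40.8]
26 3228 [-9.4 35.1 47.1]
h -41 153 x [16.9 17.5 21.7 22.8 23.2] y [-23.  23.]
h -35 226 x [17.1 17.8 21.9 23.  23.4] y [-24.  23.]
h -29 608 x [17.2 18.3 20.5 22.  23.3] y [-25.  25.]
h -23 334 x [17.  17.4 18.3 19.2 22.1] y [-24.  24.]
h -17 199 x [17.  17.4 18.5 18.9 22.2] y [-25.  25.]
h -11 210 x [17.2 17.7 18.8 22.9 23.4] y [-25.  25.]
h -5 357 x [17.4 18.7 19.6 23.4 23.7] y [-24.  25.]
h 1 443 x [17.6 18.9 23.  23.6 24. ] y [-24.  24.]
h 7 593 x [17.8 18.9 21.3 23.6 24.1] y [-23.  24.]
h 13 890 x [18.  19.  20.  23.3 24.1] y [-23.  23.]
h 19 680 x [18.2 18.6 19.3 20.  23.3] y [-23.  23.]
h 25 350 x [18.6 19.  19.4 20.2 23.4] y [-12.  11.]
h 31 582 x [18.9 19.4 23.1 24.  25.2] y [-22.  21.]
h 37 1110 x [19.1 19.8 23.6 24.6 25.4] y [-24.  24.]
h 43 1010 x [19.6 22.8 24.1 25.1 25.7] y [-25.  25.]
h 49 1873 x [ 6.4  8.   9.7 11.4 24.9] y [-24.  23.]
t 17.43 tcp [ 444.1 -293.8   90.9] a 19.85 q [-0.73  0.14  1.88  0.    1.12  0.49] F [ 0.3  0.6 -3.5] w 0.64
inc xyz [12.5  0.5 20.9] yaw -0.0026 tool z tilt [ 2.e-04  2.e-04 -1.e+00]
```

View pics/14s.png

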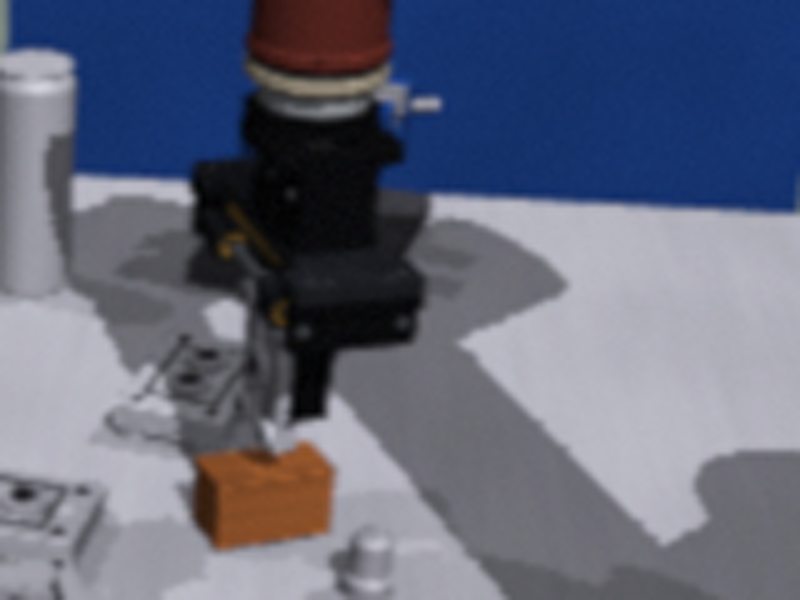

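Emit:
{"method": "send_rows", "body": {
  "increments": [
    {"x":0,"y":0,"z":6,"yaw":0,"hand":0},
    {"x":0,"y":0,"z":12,"yaw":0,"hand":0},
    {"x":0,"y":0,"z":15,"yaw":0,"hand":0},
    {"x":0,"y":0,"z":16,"yaw":0,"hand":0},
    {"x":0,"y":0,"z":16.5,"yaw":0,"hand":0},
    {"x":0,"y":0,"z":17,"yaw":0,"hand":0},
    {"x":0,"y":0,"z":17.5,"yaw":0,"hand":0},
    {"x":0,"y":0,"z":18,"yaw":0,"hand":0},
    {"x":0,"y":0,"z":18,"yaw":0,"hand":0},
    {"x":0,"y":0,"z":18,"yaw":0,"hand":0}
  ]
}}

```text
time: 18.27
tcp_pos: [0.4443, -0.2937, 0.0732]
ee_rot: [0.985, 0.173, 0.0, 0.0]
contact_force: [0.2, -0.2, -2.9]
width: 0.64
```

```bash
python3 -c "
from h import *
from bench import eyes
go(456,-290,70,20)
crop(eyes.camera('side'),(300,140,400,215),8,'s15.png')
go(456,-290,70,20)
"
```

```text
t 18.27 tcp [ 444.3 -293.7   73.2] a 19.9 q [-0.73  0.16  1.89 -0.    1.09  0.49] F [ 0.2 -0.2 -2.9] w 0.64
inc xyz [12.2  0.5  3.2] yaw -0.0018 tool z tilt [ 2.e-04 -2.e-04 -1.e+00]
t 18.32 tcp [ 444.3 -293.7   73.2] a 19.9 q [-0.73  0.16  1.89  0.    1.09  0.49] F [ 0.6 -0.5 -2.2] w 0.638
inc xyz [12.2  0.5  3.2] yaw -0.0018 tool z tilt [ 2.e-04 -2.e-04 -1.e+00]
```

View pics/s15.png

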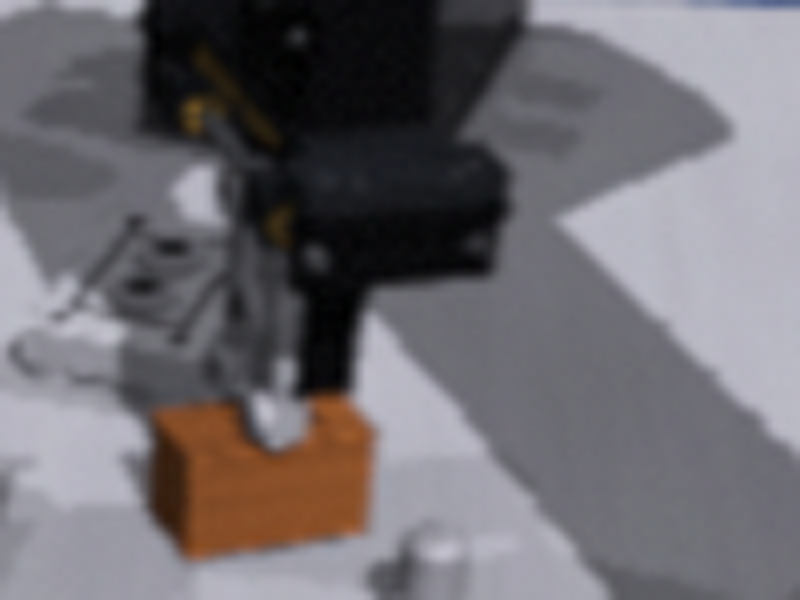

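Emit:
{"method": "send_rows", "body": {
  "increments": [
    {"x":0,"y":0,"z":0.5,"yaw":0,"hand":0},
    {"x":0,"y":0,"z":1,"yaw":0,"hand":0},
    {"x":0,"y":0,"z":1.4,"yaw":0,"hand":0},
    {"x":0,"y":0,"z":1.8,"yaw":0,"hand":0},
    {"x":0,"y":0,"z":2,"yaw":0,"hand":0},
    {"x":0,"y":0,"z":2,"yaw":0,"hand":0},
    {"x":0,"y":0,"z":2,"yaw":0,"hand":0},
    {"x":0,"y":0,"z":2,"yaw":0,"hand":0},
    {"x":0,"y":0,"z":2,"yaw":0,"hand":0},
    {"x":0,"y":0,"z":2,"yaw":0,"hand":0}
  ]
}}

```text
time: 19.15
tcp_pos: [0.4442, -0.2936, 0.0711]
ee_rot: [0.985, 0.173, 0.0, 0.0]
contact_force: [0.6, -0.3, -2.4]
width: 0.641
```

Emit:
{"method": "send_rows", "body": {
  "increments": [
    {"x":0,"y":0,"z":0.4,"yaw":0,"hand":0},
    {"x":0,"y":0,"z":0.8,"yaw":0,"hand":0},
    {"x":0,"y":0,"z":1.2,"yaw":0,"hand":0},
    {"x":0,"y":0,"z":1.6,"yaw":0,"hand":0},
    {"x":0,"y":0,"z":1.6,"yaw":0,"hand":0},
    {"x":0,"y":0,"z":1.6,"yaw":0,"hand":0},
    {"x":0,"y":0,"z":1.6,"yaw":0,"hand":0},
    {"x":0,"y":0,"z":1.6,"yaw":0,"hand":0},
    {"x":0,"y":0,"z":1.6,"yaw":0,"hand":0},
    {"x":0,"y":0,"z":1.6,"yaw":0,"hand":0}
  ]
}}

```text
time: 19.98
tcp_pos: [0.4443, -0.2936, 0.0695]
ee_rot: [0.985, 0.173, 0.0, 0.0]
contact_force: [0.7, -0.3, -2.3]
width: 0.637
```

Emit:
{"method": "send_rows", "body": {
  "increments": [
    {"x":0,"y":0,"z":0.4,"yaw":0,"hand":0},
    {"x":0,"y":0,"z":0.8,"yaw":0,"hand":0},
    {"x":0,"y":0,"z":1.2,"yaw":0,"hand":0},
    {"x":0,"y":0,"z":1.6,"yaw":0,"hand":0},
    {"x":0,"y":0,"z":2,"yaw":0,"hand":0},
    {"x":0,"y":0,"z":2,"yaw":0,"hand":0},
    {"x":0,"y":0,"z":2,"yaw":0,"hand":0},
    {"x":0,"y":0,"z":2,"yaw":0,"hand":0},
    {"x":0,"y":0,"z":2,"yaw":0,"hand":0},
    {"x":0,"y":0,"z":2,"yaw":0,"hand":0}
  ]
}}

```text
time: 20.82
tcp_pos: [0.4444, -0.2937, 0.069]
ee_rot: [0.985, 0.173, 0.0, 0.0]
contact_force: [-3.8, 2.9, 9.5]
width: 0.64
```

```bash
python3 prof.py; python3 -c "
from h import *
from bench import eyes
crop(eyes.camera('side'),(300,140,400,215),8,'s16.png')
go(456,-290,70,20)
"
```

```text
h -47 468 x [18.5 23.1 26.7 30.1 33.5] y [-20.  17.]
h -41 1092 x [17.5 22.2 26.4 31.  34.4] y [-20.  17.]
h -35 233 x [17.2 17.8 21.8 22.9 23.3] y [-24.  24.]
h -29 608 x [17.2 18.3 20.5 21.9 23.3] y [-25.  25.]
h -23 320 x [16.9 17.5 18.3 19.4 21.9] y [-24.  24.]
h -17 192 x [17.  17.3 18.4 18.8 22.2] y [-25.  25.]
h -11 232 x [17.2 17.6 18.8 22.8 23.4] y [-25.  25.]
h -5 344 x [17.4 18.6 22.5 23.3 23.7] y [-24.  24.]
h 1 446 x [17.6 18.8 23.  23.6 24. ] y [-24.  24.]
h 7 586 x [17.7 19.  21.2 23.7 24.1] y [-24.  24.]
h 13 893 x [17.9 18.9 20.  23.3 24. ] y [-22.  22.]
h 19 684 x [18.2 18.6 19.3 20.  23.3] y [-23.  23.]
h 25 350 x [18.5 19.  19.4 20.3 23.4] y [-12.  11.]
h 31 573 x [18.8 19.4 23.2 23.9 25.2] y [-22.  21.]
h 37 1102 x [19.1 19.7 23.6 24.6 25.5] y [-23.  23.]
h 43 1024 x [19.6 22.7 24.1 25.1 25.7] y [-24.  25.]
h 49 1863 x [ 6.3  8.   9.7 11.3 25. ] y [-24.  23.]
t 20.92 tcp [ 444.4 -293.7   69. ] a 19.91 q [-0.73  0.17  1.89 -0.    1.08  0.49] F [-5.5  3.7  9.2] w 0.637
inc xyz [12.2  0.4 -1. ] yaw -0.0015 tool z tilt [ 0.e+00 -1.e-04 -1.e+00]
```

View pics/s16.png

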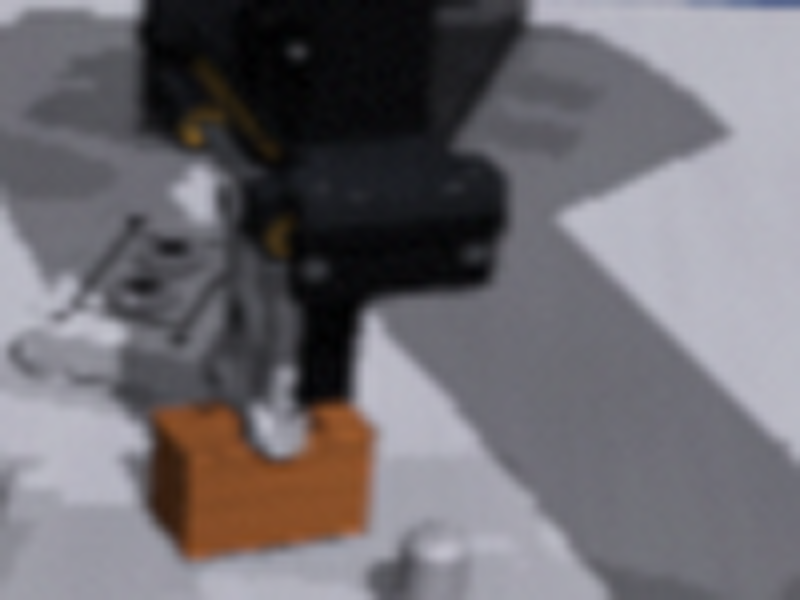

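Emit:
{"method": "send_rows", "body": {
  "increments": [
    {"x":0,"y":0,"z":-0.5,"yaw":0,"hand":0},
    {"x":0,"y":0,"z":-0.7,"yaw":0,"hand":0},
    {"x":0,"y":0,"z":-0.7,"yaw":0,"hand":0.62},
    {"x":0,"y":0,"z":-0.7,"yaw":0,"hand":0.65},
    {"x":0,"y":0,"z":-0.7,"yaw":0,"hand":0.68},
    {"x":0,"y":0,"z":-0.7,"yaw":0,"hand":0.71},
    {"x":0,"y":0,"z":-0.7,"yaw":0,"hand":0.75},
    {"x":0,"y":0,"z":-0.7,"yaw":0,"hand":0.8},
    {"x":0,"y":0,"z":-0.7,"yaw":0,"hand":0.8},
    {"x":0,"y":0,"z":-0.7,"yaw":0,"hand":0.8}
  ]
}}

```text
time: 21.75
tcp_pos: [0.4442, -0.2937, 0.0681]
ee_rot: [0.985, 0.173, 0.0, -0.0]
contact_force: [-0.9, 0.1, 0.2]
width: 0.792
```

```bash
python3 prof.py; python3 tilt.py 17 | head -2
```

```text
h -47 45 x [18.6 23.4 25.9 29.4 32.5] y [-21.  18.]
h -41 1595 x [17.9 22.9 27.2 31.8 35.2] y [-20.  16.]
h -35 250 x [17.2 17.7 21.9 22.9 23.4] y [-24.  24.]
h -29 477 x [17.1 18.2 20.9 22.1 23.2] y [-25.  25.]
h -23 510 x [16.7 17.5 18.3 20.6 22.2] y [-24.  23.]
h -17 231 x [16.6 17.1 18.  18.5 21.8] y [-25.  24.]
h -11 212 x [16.6 17.  18.2 18.7 22.7] y [-25.  25.]
h -5 374 x [16.8 17.7 18.8 22.7 23.1] y [-24.  25.]
h 1 457 x [16.8 18.2 22.3 22.9 23.3] y [-24.  24.]
h 7 598 x [16.9 18.1 21.3 22.8 23.3] y [-23.  24.]
h 13 839 x [17.  18.  19.1 22.6 23.2] y [-23.  23.]
h 19 861 x [17.  17.7 18.3 19.6 22.6] y [-23.  23.]
h 25 447 x [17.3 17.7 18.2 18.9 22.2] y [-14.  14.]
h 31 520 x [17.5 18.  18.7 22.3 23.7] y [-21.  21.]
h 37 1094 x [17.8 18.4 22.2 23.3 24. ] y [-23.  23.]
h 43 780 x [21.7 22.5 23.  23.7 24.3] y [-25.  25.]
h 49 936 x [ 4.5  6.5  9.2 11.4 23.9] y [-24.  24.]
t 21.8 tcp [ 444.2 -293.6   68. ] a 19.89 q [-0.73  0.17  1.9   0.    1.08  0.49] F [0.1 0.3 0.2] w 0.795
inc xyz [12.3  0.6 -2. ] yaw -0.0018 tool z tilt [-1.e-04  1.e-04 -1.e+00]
```

View pics/17s.png

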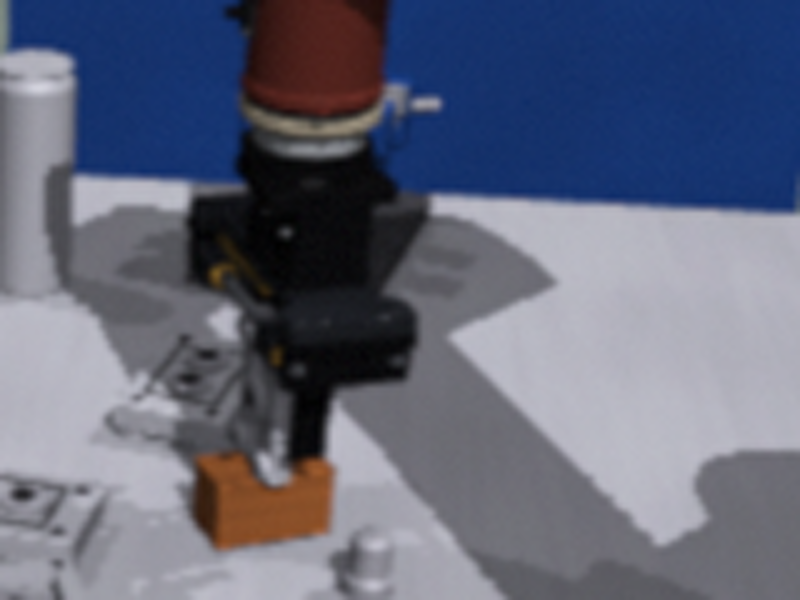

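View pics/17w.png

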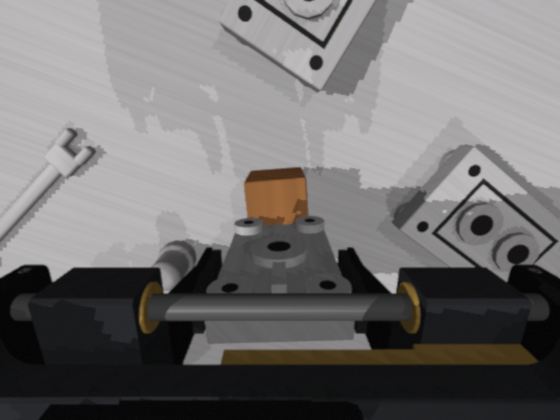

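```bash
python3 - <<'E'
from h import *
from bench import eyes,readout
s=readout.get_state(); c=eyes.camera("wrist")
M=R.from_quat(s["ee_rot"]).as_matrix(); g=s["tcp_pos"]-M[:,2]*.0187
D=(pts(c,s)-g)@M*1000
for u,v in[(280,296),(280,306),(280,316),(220,306),(280,325),(280,335),(280,348),(280,356),(280,365),(280,380),(280,410),(180,300),(70,300),(200,260),(205,320)]: print((u,v),D[v,u].round(1))
E
```

```text
(280, 296) [ 32.5   0.2 -63.8]
(280, 306) [ 31.7   0.2 -67.7]
(280, 316) [ 28.    0.2 -67.4]
(220, 306) [ 31.  -17.5 -66.7]
(280, 325) [ 10.7   0.3 -49.5]
(280, 335) [  5.4   0.3 -48.6]
(280, 348) [-123.4    0.7   87.1]
(280, 356) [ 23.6   0.2 -78.3]
(280, 365) [ 24.8   0.2 -82.6]
(280, 380) [ 26.3   0.2 -88.4]
(280, 410) [ 25.    0.2 -94.7]
(180, 300) [ 32.5 -29.4 -66. ]
(70, 300) [ 37.2 -56.3 -73. ]
(200, 260) [ 11.6 -42.1   1.3]
(205, 320) [ 26.7 -22.  -67.6]
```

Emit:
{"method": "send_rows", "body": {
  "increments": [
    {"x":2,"y":0,"z":-4,"yaw":0,"hand":0.8},
    {"x":5,"y":0,"z":-9,"yaw":0,"hand":0.8},
    {"x":8,"y":0,"z":-14,"yaw":0,"hand":0.8},
    {"x":9,"y":0,"z":-16,"yaw":0,"hand":0.8},
    {"x":9,"y":0,"z":-16,"yaw":0,"hand":0.7},
    {"x":9,"y":0,"z":-16,"yaw":0,"hand":0.66},
    {"x":9,"y":0,"z":-16,"yaw":0,"hand":0.3},
    {"x":9,"y":0,"z":-16,"yaw":0,"hand":0},
    {"x":9,"y":0,"z":-16,"yaw":0,"hand":0},
    {"x":9,"y":0,"z":-16,"yaw":0,"hand":0}
  ]
}}

```text
time: 22.78
tcp_pos: [0.4526, -0.2905, 0.084]
ee_rot: [0.985, 0.173, -0.0, -0.0]
contact_force: [0.8, -0.4, -0.2]
width: 0.641
```

```bash
python3 prof.py; python3 tilt.py 18 | head -2
```

```text
h -53 150 x [ 8.1  8.7 12.9 13.9 14.3] y [-24.  24.]
h -47 291 x [ 8.2  8.8 12.7 13.4 14.3] y [-24.  23.]
h -41 551 x [ 7.9  8.8 10.1 12.4 13.9] y [-24.  24.]
h -35 221 x [ 7.6  8.   8.9  9.3 12.7] y [-24.  25.]
h -29 180 x [ 7.6  8.   8.9  9.3 12.8] y [-25.  25.]
h -23 274 x [ 7.7  8.4  9.6 13.5 13.9] y [-24.  24.]
h -17 355 x [ 7.8  8.9 13.  13.7 14.1] y [-24.  24.]
h -11 442 x [ 7.8  8.8 13.  13.7 14.2] y [-24.  24.]
h -5 597 x [ 7.8  8.8 10.5 13.5 14.1] y [-23.  23.]
h 1 767 x [ 7.8  8.5  9.3 12.  13.8] y [-23.  23.]
h 7 454 x [ 7.9  8.4  8.8  9.5 12.9] y [-22.  23.]
h 13 306 x [ 8.1  8.5  8.9 12.4 13.2] y [-11.  11.]
h 19 747 x [ 8.3  9.  12.8 13.6 14.6] y [-23.  23.]
h 25 749 x [ 8.6 11.5 13.3 14.2 14.7] y [-25.  24.]
h 31 1478 x [-4.7 -3.  -1.3 13.  14.5] y [-24.  24.]
h 37 90 x [-3.5 -2.6 -1.5 -0.5  0.6] y [-23.  24.]
t 22.83 tcp [ 452.6 -290.5   84. ] a 19.89 q [-0.72  0.16  1.87  0.    1.11  0.51] F [-0.3 -0.4  0.2] w 0.637
inc xyz [ 3.4  0.7 14. ] yaw -0.0019 tool z tilt [-2.e-04  3.e-04 -1.e+00]
```

View pics/18w.png

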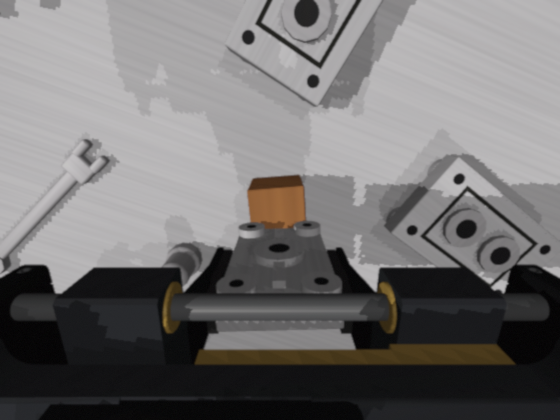

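Emit:
{"method": "send_rows", "body": {
  "increments": [
    {"x":0,"y":0,"z":-5,"yaw":0,"hand":0},
    {"x":0,"y":0,"z":-13,"yaw":0,"hand":0},
    {"x":2,"y":0,"z":-20,"yaw":0,"hand":0},
    {"x":12,"y":0,"z":-20,"yaw":0,"hand":0},
    {"x":28,"y":0,"z":-20,"yaw":0,"hand":0},
    {"x":45,"y":0,"z":-20,"yaw":0,"hand":0},
    {"x":57,"y":0,"z":-20,"yaw":0,"hand":0},
    {"x":61,"y":0,"z":-16,"yaw":0,"hand":0},
    {"x":61,"y":0,"z":-7,"yaw":0,"hand":0},
    {"x":61,"y":0,"z":4,"yaw":0,"hand":0}
  ]
}}

```text
time: 23.77
tcp_pos: [0.5103, -0.2699, 0.0797]
ee_rot: [0.985, 0.173, 0.0, 0.0]
contact_force: [-0.4, 0.3, -2.8]
width: 0.647
```

Emit:
{"method": "send_rows", "body": {
  "increments": [
    {"x":0,"y":0,"z":5,"yaw":0,"hand":0},
    {"x":0,"y":0,"z":8,"yaw":0,"hand":0},
    {"x":-3,"y":0,"z":9,"yaw":0,"hand":0},
    {"x":-6,"y":0,"z":9,"yaw":0,"hand":0},
    {"x":-9,"y":0,"z":9,"yaw":0,"hand":0},
    {"x":-12,"y":0,"z":9,"yaw":0,"hand":0},
    {"x":-15,"y":0,"z":9,"yaw":0,"hand":0},
    {"x":-19,"y":0,"z":9,"yaw":0,"hand":0},
    {"x":-23,"y":0,"z":9,"yaw":0,"hand":0},
    {"x":-23,"y":0,"z":9,"yaw":0,"hand":0}
  ]
}}

```text
time: 24.6
tcp_pos: [0.4904, -0.2774, 0.0721]
ee_rot: [0.985, 0.172, 0.003, 0.0]
contact_force: [7.6, 2.6, -4.6]
width: 0.639
```

```bash
python3 prof.py; python3 tilt.py 19 | head -2
```

```text
h -53 125 x [12.3 12.6 17.  17.6 18.2] y [-24.  24.]
h -47 314 x [12.  12.7 16.7 17.5 18.1] y [-24.  25.]
h -41 600 x [11.4 12.2 13.7 16.  17.3] y [-24.  24.]
h -35 269 x [11.  11.4 11.9 12.3 15.8] y [-24.  24.]
h -29 200 x [10.7 11.1 11.7 12.2 15.6] y [-25.  25.]
h -23 301 x [10.4 11.  11.8 16.  16.5] y [-25.  25.]
h -17 378 x [10.1 10.9 15.2 15.9 16.3] y [-24.  24.]
h -11 491 x [ 9.8 10.7 15.  15.6 16.1] y [-24.  24.]
h -5 620 x [ 9.5 10.3 11.9 15.2 15.7] y [-23.  23.]
h 1 845 x [ 9.3  9.8 10.6 13.5 15.1] y [-23.  23.]
h 7 558 x [ 9.   9.4  9.7 10.2 13.7] y [-23.  24.]
h 13 326 x [ 8.7  9.2  9.6 13.  13.7] y [-11.  11.]
h 19 797 x [ 8.6  9.3 13.2 14.  14.7] y [-23.  23.]
h 25 783 x [ 8.6 11.6 13.5 14.  14.6] y [-24.  24.]
h 31 1533 x [-4.9 -3.4 -1.6 12.7 14.1] y [-24.  24.]
h 37 20 x [-2.6 -1.6 -1.   0.2  0.5] y [-23.  17.]
t 24.65 tcp [ 490.4 -277.4   72.1] a 19.87 q [-0.66  0.23  1.82  0.    1.09  0.57] F [ 6.7  2.  -3.4] w 0.642
inc xyz [-36.6   0.1   2. ] yaw -0.0022 tool z tilt [ 5.2e-03 -1.0e-04 -1.0e+00]
```

View pics/19s.png

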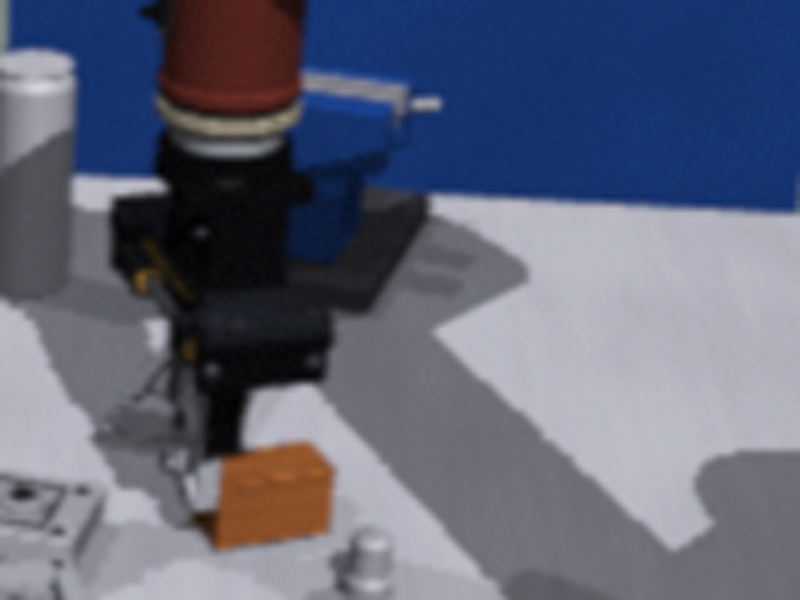

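Emit:
{"method": "send_rows", "body": {
  "increments": [
    {"x":4,"y":0,"z":0,"yaw":0,"hand":0},
    {"x":8,"y":0,"z":-6,"yaw":0,"hand":0},
    {"x":8,"y":0,"z":-16,"yaw":0,"hand":0},
    {"x":8,"y":0,"z":-26,"yaw":0,"hand":0},
    {"x":4,"y":0,"z":-30,"yaw":0,"hand":0},
    {"x":-10,"y":0,"z":-30,"yaw":0,"hand":0},
    {"x":-25,"y":0,"z":-30,"yaw":0,"hand":0},
    {"x":-36,"y":0,"z":-30,"yaw":0,"hand":0},
    {"x":-41,"y":0,"z":-28,"yaw":0,"hand":0},
    {"x":-41,"y":0,"z":-22,"yaw":0,"hand":0}
  ]
}}

```text
time: 25.58
tcp_pos: [0.4484, -0.2925, 0.0932]
ee_rot: [0.985, 0.172, 0.0, 0.0]
contact_force: [-0.7, -0.6, -3.6]
width: 0.641
```

Emit:
{"method": "send_rows", "body": {
  "increments": [
    {"x":0,"y":0,"z":3,"yaw":0,"hand":0},
    {"x":0,"y":0,"z":5,"yaw":0,"hand":0},
    {"x":0,"y":0,"z":6,"yaw":0,"hand":0},
    {"x":0,"y":0,"z":6.6,"yaw":0,"hand":0},
    {"x":0,"y":0,"z":7.2,"yaw":0,"hand":0},
    {"x":0,"y":0,"z":7.8,"yaw":0,"hand":0},
    {"x":0,"y":0,"z":7.8,"yaw":0,"hand":0},
    {"x":0,"y":0,"z":7.8,"yaw":0,"hand":0},
    {"x":0,"y":0,"z":7.8,"yaw":0,"hand":0},
    {"x":0,"y":0,"z":7.8,"yaw":0,"hand":0}
  ]
}}

```text
time: 26.42
tcp_pos: [0.45, -0.2916, 0.0855]
ee_rot: [0.985, 0.173, 0.0, 0.0]
contact_force: [0.4, -0.1, -4.0]
width: 0.641
```

```bash
python3 -c "
from h import *
from bench import eyes
crop(eyes.camera('side'),(300,140,400,215),8,'s20.png')
go(456,-290,70,20)
"
```

```text
t 26.47 tcp [ 449.9 -291.6   85.4] a 19.9 q [-0.72  0.15  1.88 -0.    1.11  0.5 ] F [-0.4  0.4 -2.4] w 0.639
inc xyz [ 6.2  0.5 15.4] yaw -0.0017 tool z tilt [ 1.e-04 -2.e-04 -1.e+00]
```

View pics/s20.png

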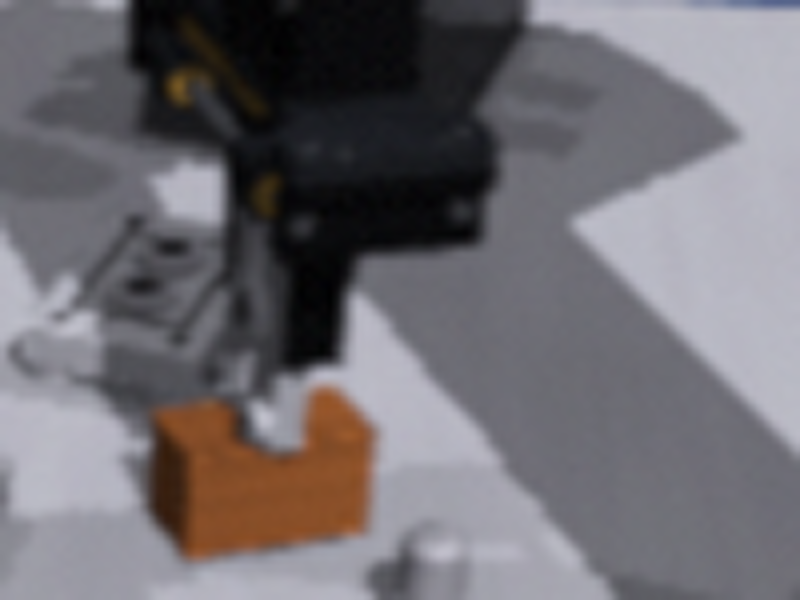

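Emit:
{"method": "send_rows", "body": {
  "increments": [
    {"x":0,"y":0,"z":0.5,"yaw":0,"hand":0},
    {"x":0,"y":0,"z":1,"yaw":0,"hand":0},
    {"x":0,"y":0,"z":1.3,"yaw":0,"hand":0},
    {"x":0,"y":0,"z":1.3,"yaw":0,"hand":0},
    {"x":0,"y":0,"z":1.3,"yaw":0,"hand":0.65},
    {"x":0,"y":0,"z":1.3,"yaw":0,"hand":0.68},
    {"x":0,"y":0,"z":1.3,"yaw":0,"hand":0.72},
    {"x":0,"y":0,"z":1.3,"yaw":0,"hand":0.8},
    {"x":0,"y":0,"z":1.3,"yaw":0,"hand":0.8},
    {"x":0,"y":0,"z":1.3,"yaw":0,"hand":0.8}
  ]
}}

```text
time: 27.3
tcp_pos: [0.45, -0.2916, 0.0841]
ee_rot: [0.985, 0.173, 0.0, 0.0]
contact_force: [0.1, 0.2, -0.1]
width: 0.788
```

```bash
python3 prof.py;  python3 -c "
from h import *
from bench import eyes
crop(eyes.camera('side'),(300,140,400,215),8,'s21.png')
go(456,-290,70,20)"
```

```text
h -53 113 x [12.2 12.7 17.  17.7 18.2] y [-25.  24.]
h -47 308 x [12.1 12.8 16.7 17.5 18. ] y [-24.  25.]
h -41 570 x [11.8 12.5 14.1 16.3 17.6] y [-24.  24.]
h -35 230 x [11.5 11.9 12.5 12.8 16.3] y [-25.  24.]
h -29 183 x [11.3 11.8 12.3 12.7 16.5] y [-25.  25.]
h -23 270 x [11.3 11.9 12.7 17.  17.4] y [-25.  25.]
h -17 367 x [11.3 12.1 16.4 17.  17.4] y [-24.  24.]
h -11 453 x [11.2 12.  16.2 17.  17.3] y [-23.  24.]
h -5 587 x [11.  11.8 13.5 16.6 17.1] y [-24.  23.]
h 1 797 x [11.  11.5 12.2 15.3 16.8] y [-22.  23.]
h 7 448 x [10.9 11.3 11.7 12.1 15.6] y [-23.  23.]
h 13 315 x [11.  11.4 11.7 15.3 15.8] y [-11.  10.]
h 19 764 x [11.  11.7 15.5 16.3 17. ] y [-23.  23.]
h 25 930 x [10.8 11.4 15.7 16.4 17. ] y [-23.  23.]
h 31 1383 x [-2.3 -0.9 13.9 15.8 16.8] y [-24.  24.]
h 37 28 x [-1.2 -0.6  0.3 15.9 16.9] y [-20.  21.]
t 27.4 tcp [ 449.9 -291.6   84.1] a 19.9 q [-0.72  0.15  1.88  0.    1.11  0.5 ] F [ 0.1  0.2 -0.5] w 0.794
inc xyz [ 6.3  0.5 14.1] yaw -0.0018 tool z tilt [ 1.e-04 -1.e-04 -1.e+00]
```

View pics/s21.png

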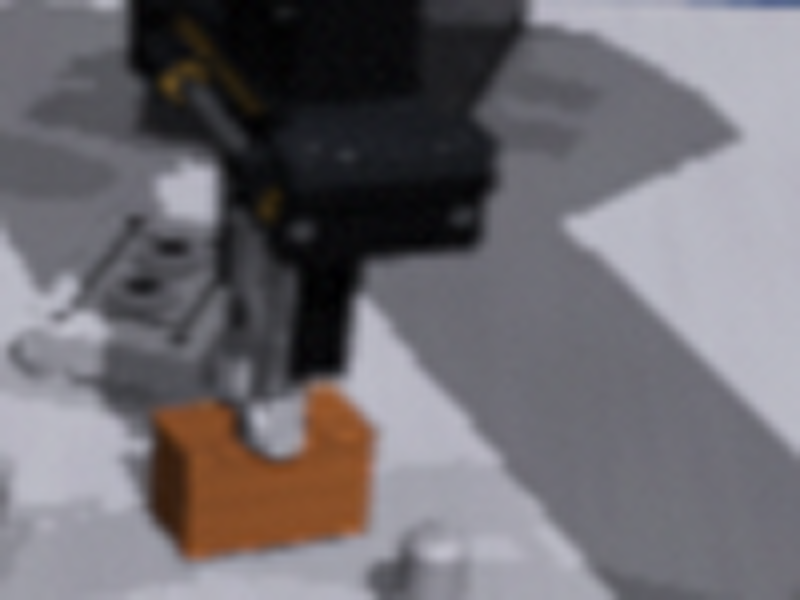

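Emit:
{"method": "send_rows", "body": {
  "increments": [
    {"x":1,"y":0,"z":-8,"yaw":0,"hand":0.8},
    {"x":2,"y":0,"z":-18,"yaw":0,"hand":0.8},
    {"x":3,"y":0,"z":-29,"yaw":0,"hand":0.8},
    {"x":3.7,"y":0,"z":-37,"yaw":0,"hand":0.8},
    {"x":3.7,"y":0,"z":-39,"yaw":0,"hand":0.75},
    {"x":3.7,"y":0,"z":-39,"yaw":0,"hand":0.7},
    {"x":3.7,"y":0,"z":-39,"yaw":0,"hand":0.66},
    {"x":3.7,"y":0,"z":-39,"yaw":0,"hand":0.3},
    {"x":3.7,"y":0,"z":-39,"yaw":0,"hand":0},
    {"x":3.7,"y":0,"z":-39,"yaw":0,"hand":0}
  ]
}}

```text
time: 28.23
tcp_pos: [0.4531, -0.2901, 0.1226]
ee_rot: [0.985, 0.173, -0.0, -0.0]
contact_force: [-0.6, -0.7, -0.7]
width: 0.639
```

```bash
sed -i 's/<.056)&(D\[...,2\]>-.049)/<.11)\&(D[...,2]>-.049)/' tilt.py; sed -i 's/range(-56,56,6)/range(-104,40,6)/' prof.py; python3 prof.py; python3 tilt.py 22 | head -2
```

```text
h -101 285 x [11.9 20.4 29.8 35.9 38. ] y [-21.  17.]
h -95 1327 x [10.9 16.7 23.7 30.2 35.8] y [-19.  16.]
h -89 127 x [ 9.   9.6 13.9 14.5 14.9] y [-24.  24.]
h -83 307 x [ 8.9  9.8 12.2 13.9 14.8] y [-25.  25.]
h -77 218 x [ 8.8  9.4 10.  12.8 14.2] y [-23.  23.]
h -71 104 x [ 8.7  9.   9.7 10.  13.5] y [-25.  25.]
h -65 109 x [ 8.7  9.   9.7 14.  14.5] y [-25.  25.]
h -59 168 x [ 8.8  9.5 10.2 14.5 14.7] y [-24.  24.]
h -53 223 x [ 8.9  9.5 14.1 14.6 14.9] y [-24.  24.]
h -47 278 x [ 8.9  9.6 12.5 14.5 14.9] y [-24.  23.]
h -41 398 x [ 8.9  9.6 10.6 14.2 14.7] y [-23.  22.]
h -35 319 x [ 9.   9.4  9.9 12.6 14.4] y [-22.  22.]
h -29 133 x [ 9.1  9.5  9.7 13.2 13.8] y [-10.  10.]
h -23 208 x [ 9.3  9.7 13.3 14.2 15.1] y [-22.  20.]
h -17 436 x [ 9.4  9.9 14.  14.7 15.3] y [-23.  23.]
h -11 546 x [ 9.4  9.9 13.6 14.7 15.3] y [-25.  25.]
h -5 2691 x [-2.9  0.6  5.   9.1 13.9] y [-24.  24.]
t 28.28 tcp [ 453.1 -290.1  122.6] a 19.89 q [-0.72  0.11  1.85 -0.    1.19  0.51] F [-0.1  0.6  0.2] w 0.639
inc xyz [ 2.8  0.9 52.6] yaw -0.0018 tool z tilt [-7.e-04  6.e-04 -1.e+00]
```

View pics/22s.png

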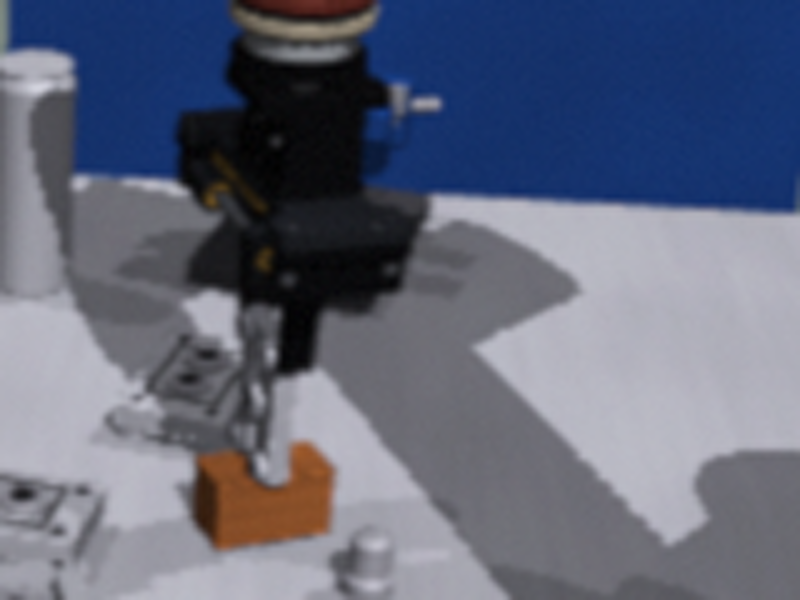

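View pics/22w.png

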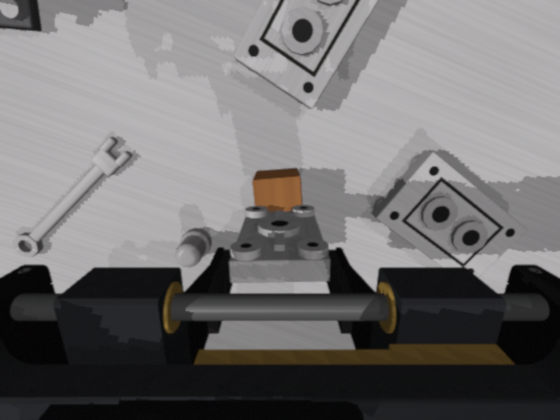

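Emit:
{"method": "send_rows", "body": {
  "increments": [
    {"x":0,"y":0,"z":-6,"yaw":0,"hand":0},
    {"x":0,"y":0,"z":-14,"yaw":0,"hand":0},
    {"x":3,"y":0,"z":-20,"yaw":0,"hand":0},
    {"x":12,"y":0,"z":-20,"yaw":0,"hand":0},
    {"x":28,"y":0,"z":-20,"yaw":0,"hand":0},
    {"x":45,"y":0,"z":-20,"yaw":0,"hand":0},
    {"x":56,"y":0,"z":-20,"yaw":0,"hand":0},
    {"x":59,"y":0,"z":-14,"yaw":0,"hand":0},
    {"x":59,"y":0,"z":-4,"yaw":0,"hand":0},
    {"x":59,"y":0,"z":6,"yaw":0,"hand":0}
  ]
}}

```text
time: 29.22
tcp_pos: [0.5086, -0.2701, 0.1159]
ee_rot: [0.985, 0.173, -0.0, -0.0]
contact_force: [0.2, -1.3, -2.8]
width: 0.642
```

Emit:
{"method": "send_rows", "body": {
  "increments": [
    {"x":0,"y":0,"z":5,"yaw":0,"hand":0},
    {"x":-4,"y":0,"z":6,"yaw":0,"hand":0},
    {"x":-8,"y":0,"z":6,"yaw":0,"hand":0},
    {"x":-12,"y":0,"z":6,"yaw":0,"hand":0},
    {"x":-16,"y":0,"z":6,"yaw":0,"hand":0},
    {"x":-20,"y":0,"z":6,"yaw":0,"hand":0},
    {"x":-24,"y":0,"z":6,"yaw":0,"hand":0},
    {"x":-28,"y":0,"z":6,"yaw":0,"hand":0},
    {"x":-32,"y":0,"z":6,"yaw":0,"hand":0},
    {"x":-32,"y":0,"z":6,"yaw":0,"hand":0}
  ]
}}

```text
time: 30.05
tcp_pos: [0.4786, -0.2817, 0.1116]
ee_rot: [0.985, 0.173, 0.0, 0.001]
contact_force: [2.7, -0.4, -2.3]
width: 0.637
```

```bash
python3 prof.py; python3 tilt.py 23 | head -2
```

```text
h -95 32 x [26.2 26.3 26.3 31.2 31.9] y [-20.  20.]
h -89 527 x [-62.3 -58.8 -54.5  26.   31.1] y [-19.  21.]
h -83 424 x [-60.9 -55.5  24.6  29.3  30.3] y [-22.  22.]
h -77 498 x [22.7 23.5 25.1 27.5 28.9] y [-25.  24.]
h -71 224 x [21.5 21.9 22.4 22.8 26.4] y [-24.  24.]
h -65 169 x [20.2 20.7 21.1 21.6 25.1] y [-25.  25.]
h -59 233 x [19.1 19.7 20.6 24.6 25.3] y [-24.  24.]
h -53 298 x [17.8 18.6 23.  23.8 24.3] y [-24.  24.]
h -47 371 x [16.8 17.5 21.8 22.7 23.2] y [-23.  24.]
h -41 486 x [15.5 16.2 17.4 21.2 22. ] y [-23.  23.]
h -35 592 x [14.3 14.9 15.6 18.7 20.5] y [-23.  23.]
h -29 377 x [13.1 13.7 14.1 14.6 18.2] y [-23.  24.]
h -23 222 x [12.  12.5 13.1 16.4 17.3] y [-11.  11.]
h -17 571 x [10.9 11.8 15.7 16.5 17.2] y [-23.  23.]
h -11 657 x [ 9.6 10.5 14.8 15.5 16.2] y [-24.  23.]
h -5 2701 x [-3.2  0.9  5.8  9.6 14.4] y [-24.  24.]
t 30.1 tcp [ 478.8 -281.6  111.6] a 19.87 q [-0.67  0.16  1.81 -0.    1.17  0.55] F [ 1.8 -0.7 -3. ] w 0.639
inc xyz [-24.4   0.1  41.6] yaw -0.0022 tool z tilt [ 1.e-03 -8.e-04 -1.e+00]
```

View pics/23s.png

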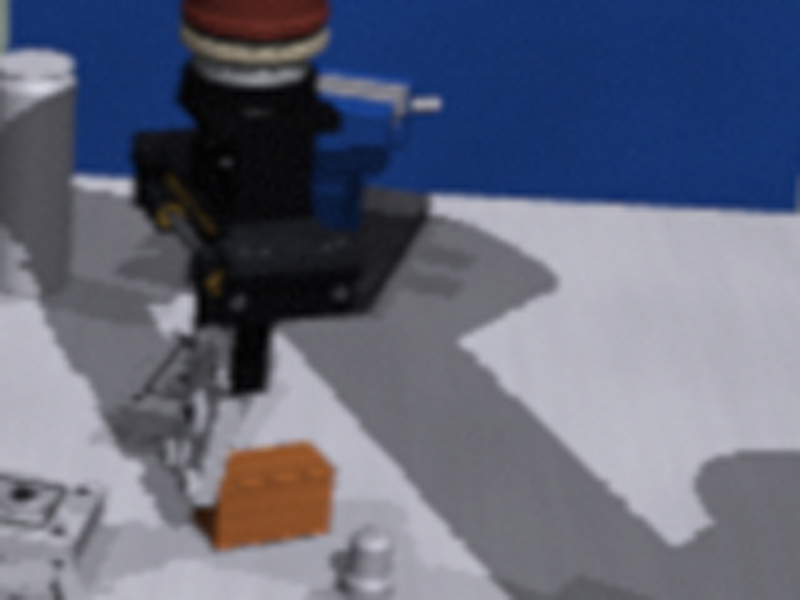

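Emit:
{"method": "send_rows", "body": {
  "increments": [
    {"x":-5,"y":0,"z":1,"yaw":0,"hand":0},
    {"x":-10,"y":0,"z":2,"yaw":0,"hand":0},
    {"x":-15,"y":0,"z":3.5,"yaw":0,"hand":0},
    {"x":-20,"y":0,"z":5.5,"yaw":0,"hand":0},
    {"x":-25,"y":0,"z":7.5,"yaw":0,"hand":0},
    {"x":-30,"y":0,"z":10,"yaw":0,"hand":0},
    {"x":-34,"y":0,"z":12.5,"yaw":0,"hand":0},
    {"x":-38,"y":0,"z":15.5,"yaw":0,"hand":0},
    {"x":-42,"y":0,"z":18.5,"yaw":0,"hand":0},
    {"x":-46,"y":0,"z":22,"yaw":0,"hand":0}
  ]
}}

```text
time: 31.03
tcp_pos: [0.4351, -0.297, 0.0888]
ee_rot: [0.985, 0.173, -0.0, 0.0]
contact_force: [1.8, 0.3, 0.5]
width: 0.636
```

```bash
python3 prof.py; python3 tilt.py 24 | head -2
```

```text
h -59 364 x [69.1 70.9 72.7 74.5 77.8] y [-17.  18.]
h -53 1006 x [62.1 65.6 70.8 73.7 76.1] y [-24.  24.]
h -47 1582 x [55.4 58.1 61.  66.1 69.1] y [-24.  24.]
h -41 941 x [48.3 50.5 52.6 54.4 58.8] y [-24.  24.]
h -35 913 x [41.1 43.8 46.8 50.  53. ] y [-24.  25.]
h -29 1290 x [33.8 36.9 41.3 44.8 47.5] y [-24.  24.]
h -23 1740 x [26.7 28.9 31.8 36.9 40.7] y [-23.  23.]
h -17 1496 x [19.5 21.5 23.5 25.8 32.8] y [-24.  24.]
h -11 1074 x [-2.6 13.1 16.9 19.7 23.1] y [-20.  21.]
h -5 2100 x [ 1.7  6.7 12.  16.2 19. ] y [-24.  24.]
h 1 657 x [ 5.6  8.8 10.4 11.7 13.2] y [-24.  24.]
t 31.08 tcp [ 434.3 -296.9   88. ] a 19.88 q [-0.75  0.13  1.9  -0.    1.11  0.47] F [ 1.5 -1.   0.2] w 0.64
inc xyz [22.8  0.9 17.9] yaw -0.002 tool z tilt [-1.2e-03  4.0e-04 -1.0e+00]
```

View pics/24s.png

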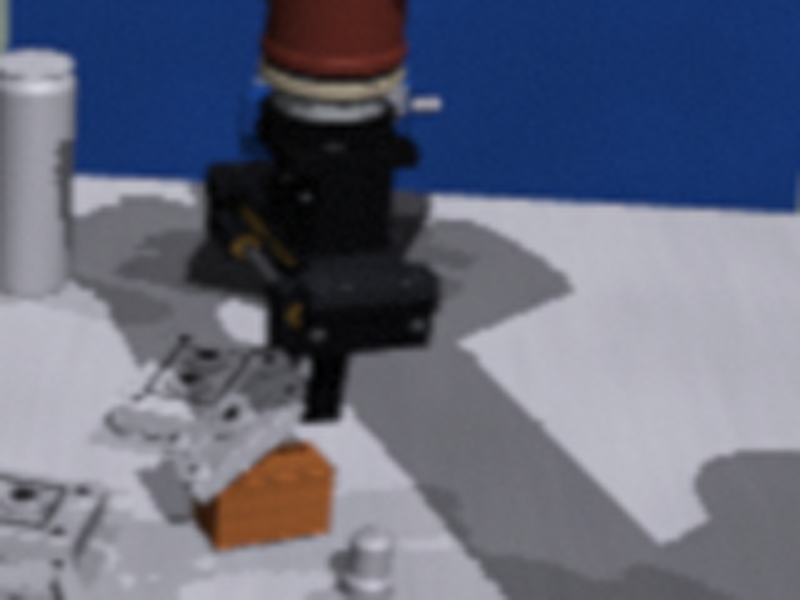

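Emit:
{"method": "send_rows", "body": {
  "increments": [
    {"x":-3,"y":0,"z":2.5,"yaw":0,"hand":0},
    {"x":-6,"y":0,"z":5,"yaw":0,"hand":0},
    {"x":-9,"y":0,"z":8,"yaw":0,"hand":0},
    {"x":-12,"y":0,"z":11.5,"yaw":0,"hand":0},
    {"x":-14.5,"y":0,"z":14.5,"yaw":0,"hand":0},
    {"x":-17,"y":0,"z":18,"yaw":0,"hand":0},
    {"x":-19,"y":0,"z":21,"yaw":0,"hand":0},
    {"x":-20,"y":0,"z":23,"yaw":0,"hand":0},
    {"x":-20,"y":0,"z":23,"yaw":0,"hand":0},
    {"x":-20,"y":0,"z":23,"yaw":0,"hand":0}
  ]
}}

```text
time: 32.02
tcp_pos: [0.4162, -0.3037, 0.0659]
ee_rot: [0.985, 0.173, -0.0, -0.0]
contact_force: [0.2, 1.2, 1.2]
width: 0.639
```

```bash
python3 prof.py; python3 tilt.py 25 | head -2
```

```text
h -89 300 x [-62.3 -59.2 -54.4 -50.3 -46.3] y [-22.  23.]
h -83 794 x [-61.2 -57.5 -53.  -48.8 -45.3] y [-24.  24.]
h -29 895 x [77.7 81.4 84.5 87.6 89.6] y [-11.  10.]
h -23 4690 x [60.5 66.4 73.1 80.9 88.5] y [-24.  24.]
h -17 2458 x [40.5 47.  54.  58.6 71. ] y [-25.  25.]
h -11 4721 x [21.9 27.9 35.3 45.1 53.9] y [-23.  23.]
h -5 2405 x [ 3.5  9.7 17.3 20.9 36.3] y [-19.  19.]
h 1 1573 x [ 5.2  8.4 11.7 14.9 18.3] y [-24.  25.]
t 32.07 tcp [ 416.3 -303.6   66. ] a 19.9 q [-0.78  0.13  1.94 -0.    1.07  0.44] F [-0.4 -1.1  1.3] w 0.64
inc xyz [42.   0.7 -4. ] yaw -0.0017 tool z tilt [-9.e-04  1.e-04 -1.e+00]
```

View pics/25s.png

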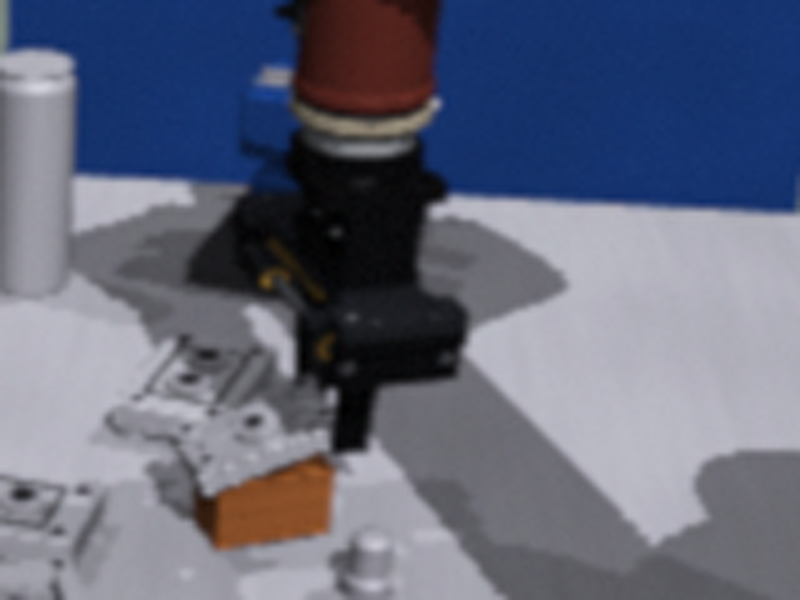

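View pics/25w.png

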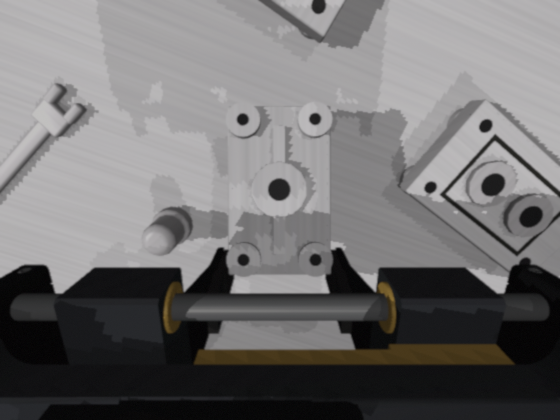

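Emit:
{"method": "send_rows", "body": {
  "increments": [
    {"x":0,"y":0,"z":-3,"yaw":0,"hand":0},
    {"x":0,"y":0,"z":-8,"yaw":0,"hand":0},
    {"x":0,"y":0,"z":-16,"yaw":0,"hand":0},
    {"x":0,"y":0,"z":-28,"yaw":0,"hand":0},
    {"x":0,"y":0,"z":-44,"yaw":0,"hand":0},
    {"x":0,"y":0,"z":-62,"yaw":0,"hand":0},
    {"x":0,"y":0,"z":-82,"yaw":0,"hand":0},
    {"x":0,"y":0,"z":-104,"yaw":0,"hand":0},
    {"x":0,"y":0,"z":-124,"yaw":0,"hand":0},
    {"x":0,"y":0,"z":-140,"yaw":0,"hand":0}
  ]
}}

```text
time: 33.0
tcp_pos: [0.417, -0.3039, 0.2091]
ee_rot: [0.985, 0.173, 0.001, 0.001]
contact_force: [0.7, -0.9, -3.1]
width: 0.638
```

```bash
python3 prof.py; python3 -c "
from h import *
go(542,21,230,15.6)"
```

```text
h -35 330 x [83.4 85.5 87.1 88.2 88.7] y [-11.  10.]
h -29 2394 x [68.6 71.9 78.7 85.  89. ] y [-24.  23.]
h -23 3560 x [53.6 60.  65.1 75.8 81.9] y [-24.  24.]
h -17 2430 x [35.5 41.1 48.3 53.6 59.1] y [-24.  24.]
h -11 4093 x [20.3 25.4 31.4 40.4 48.4] y [-23.  23.]
h -5 2037 x [ 4.   9.  15.8 19.2 26.4] y [-20.  20.]
h 1 1395 x [ 5.5  8.4 11.4 14.1 17.2] y [-24.  25.]
t 33.05 tcp [ 418.4 -305.2  212.4] a 19.91 q [-0.78 -0.04  1.82 -0.    1.35  0.44] F [ 2.3 -1.5  0.8] w 0.638
inc xyz [ 227.4 -264.5  -18.6] yaw 0.0752 tool z tilt [ 0.0053 -0.0054 -1.    ]
```

Emit:
{"method": "send_rows", "body": {
  "increments": [
    {"x":4,"y":-5,"z":-4,"yaw":0.005,"hand":0},
    {"x":14,"y":-16,"z":-8,"yaw":0.012,"hand":0},
    {"x":28,"y":-33,"z":-12,"yaw":0.02,"hand":0},
    {"x":46,"y":-54,"z":-15,"yaw":0.03,"hand":0},
    {"x":66,"y":-77,"z":-18,"yaw":0.04,"hand":0},
    {"x":86,"y":-100,"z":-18,"yaw":0.05,"hand":0},
    {"x":106,"y":-123,"z":-18,"yaw":0.06,"hand":0},
    {"x":126,"y":-146,"z":-18,"yaw":0.07,"hand":0},
    {"x":146,"y":-170,"z":-18,"yaw":0.075,"hand":0},
    {"x":165,"y":-192,"z":-18,"yaw":0.075,"hand":0}
  ]
}}

```text
time: 33.88
tcp_pos: [0.5058, -0.0644, 0.2229]
ee_rot: [0.991, 0.136, -0.001, -0.001]
contact_force: [0.8, 0.2, -3.1]
width: 0.639
```

```bash
python3 -c "
from h import *
go(542,21,230,15.6)"
```

```text
t 33.88 tcp [505.8 -64.4 222.9] a 15.59 q [-0.28 -0.06  1.82  0.    1.38  1.02] F [ 0.8  0.2 -3.1] w 0.639
inc xyz [ 57.8 -72.6  -7.1] yaw -0.0002 tool z tilt [-0.0022  0.001  -1.    ]
```

Emit:
{"method": "send_rows", "body": {
  "increments": [
    {"x":14,"y":-18,"z":-2,"yaw":0,"hand":0},
    {"x":27,"y":-35,"z":-4,"yaw":0,"hand":0},
    {"x":38,"y":-50,"z":-6,"yaw":0,"hand":0},
    {"x":47,"y":-61,"z":-7,"yaw":0,"hand":0},
    {"x":53,"y":-67,"z":-7,"yaw":0,"hand":0},
    {"x":56,"y":-70,"z":-7,"yaw":0,"hand":0},
    {"x":56,"y":-70,"z":-7,"yaw":0,"hand":0},
    {"x":56,"y":-70,"z":-7,"yaw":0,"hand":0},
    {"x":56,"y":-70,"z":-7,"yaw":0,"hand":0},
    {"x":56,"y":-70,"z":-7,"yaw":0,"hand":0}
  ]
}}

```text
time: 34.72
tcp_pos: [0.5413, 0.0148, 0.2309]
ee_rot: [0.991, 0.135, -0.0, 0.0]
contact_force: [0.0, 0.1, -2.8]
width: 0.637
```

```bash
python3 tilt.py 26|head -2; python3 prof.py; python3 - <<'E'
from h import *
from bench import eyes,readout
go(542,21,230,15.6)
s=readout.get_state()
for n in("wrist","side","top"):
    c=eyes.camera(n); P=pts(c,s); M=R.from_quat(s["ee_rot"]).as_matrix()
    D=(P-s["tcp_pos"])@M*1000; h=-D[...,2]
    m=(D[...,0]>-12)&(D[...,0]<110)&(abs(D[...,1])<45)&(h>-45)&(h<22)
    # outer-face points: plane fit
    if n=="side": crop(c,(200,150,340,255),5.5,"s27.png")
    q=D[m]; print(n,len(q),"x",np.percentile(q[:,0],[.5,99.5]).round(1),"y",np.percentile(q[:,1],[1,99]).round(1))
    r=q[q[:,0]>25][:,:2].astype(np.float32); print(cv2.minAreaRect(r))
E
```

```text
t 34.72 tcp [541.3  14.8 230.9] a 15.54 q [-0.12  0.02  1.73 -0.    1.39  1.18] F [ 0.   0.1 -2.8] w 0.637
inc xyz [-163.8  270.8  161. ] yaw -0.0779 tool z tilt [-4.e-04 -2.e-04 -1.e+00]
h -35 335 x [83.4 85.5 87.1 88.2 88.7] y [-11.  10.]
h -29 2390 x [68.2 71.9 78.7 84.9 89. ] y [-24.  24.]
h -23 3552 x [53.6 59.9 65.1 75.8 81.9] y [-24.  24.]
h -17 2433 x [35.5 41.1 48.4 53.5 59.5] y [-24.  24.]
h -11 4102 x [20.3 25.4 31.4 40.5 48.5] y [-23.  23.]
h -5 2041 x [ 4.   9.  15.7 19.2 26.6] y [-21.  20.]
h 1 1391 x [ 5.4  8.4 11.3 14.2 17.2] y [-25.  25.]
t 34.87 tcp [541.5  15.  231.1] a 15.55 q [-0.12  0.02  1.73 -0.    1.39  1.18] F [ 0.9  0.4 -3.6] w 0.639
inc xyz [ 2.1 -5.6  1.1] yaw -0.0009 tool z tilt [ 0.e+00 -1.e-04 -1.e+00]
wrist 17814 x [-5.1 89.1] y [-31.9  32. ]
((57.90597152709961, -0.11272430419921875), (55.87095642089844, 66.21175384521484), 89.52346801757812)
side 785 x [-10.8  87.9] y [-39.   24.2]
((57.52358627319336, -4.599822998046875), (64.44805145263672, 60.65959548950195), 0.4169299006462097)
top 1 x [-10.6 -10.6] y [28. 28.]
((0.0, 0.0), (0.0, 0.0), 0.0)
```

View pics/s27.png

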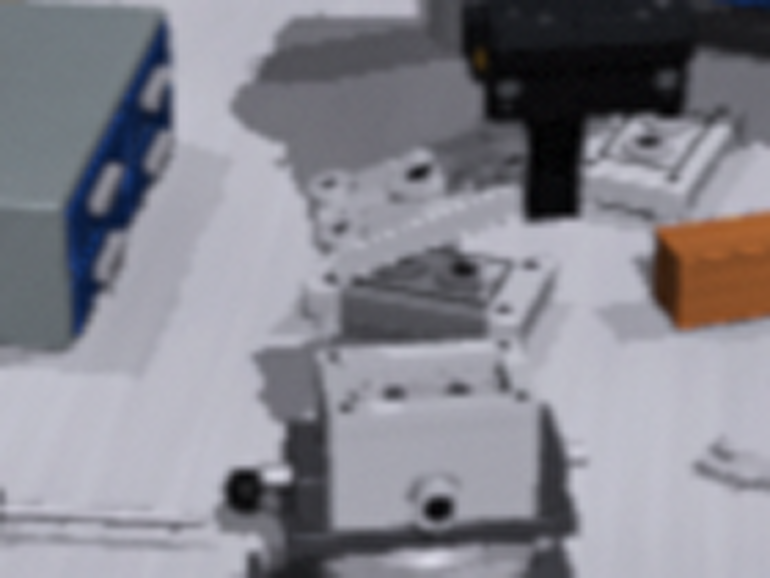

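View pics/26w.png

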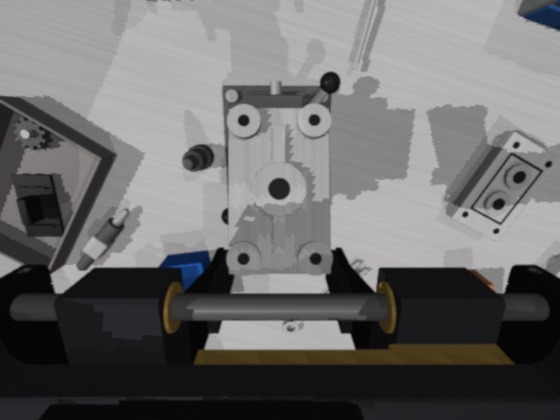

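Emit:
{"method": "send_rows", "body": {
  "increments": [
    {"x":0.5,"y":-2,"z":4,"yaw":0,"hand":0},
    {"x":1.2,"y":-4,"z":12,"yaw":0,"hand":0},
    {"x":1.7,"y":-5.4,"z":24,"yaw":0,"hand":0},
    {"x":1.7,"y":-5.4,"z":36,"yaw":0,"hand":0},
    {"x":1.7,"y":-5.4,"z":46,"yaw":0,"hand":0},
    {"x":1.7,"y":-5.4,"z":52,"yaw":0,"hand":0},
    {"x":1.7,"y":-5.4,"z":54,"yaw":0,"hand":0},
    {"x":1.7,"y":-5.4,"z":54,"yaw":0,"hand":0},
    {"x":1.7,"y":-5.4,"z":54,"yaw":0,"hand":0},
    {"x":1.7,"y":-5.4,"z":54,"yaw":0,"hand":0}
  ]
}}

```text
time: 35.85
tcp_pos: [0.5424, 0.0212, 0.1778]
ee_rot: [0.991, 0.136, 0.001, 0.0]
contact_force: [0.9, 0.5, -2.6]
width: 0.637
```

```bash
python3 - <<'E'
from h import *
from bench import eyes,readout
go(541.6,20.5,170,15.6)
c=eyes.camera("side");crop(c,(210,170,340,265),6,"s28.png")
crop(eyes.camera("top"),(215,175,315,250),7,"t28.png")
E
```

```text
t 35.85 tcp [542.4  21.2 177.8] a 15.6 q [-0.11  0.06  1.79 -0.    1.29  1.19] F [ 0.9  0.5 -2.6] w 0.637
inc xyz [-0.9  0.4  7.8] yaw -0.0 tool z tilt [ 1.3e-03 -2.0e-04 -1.0e+00]
```

View pics/s28.png

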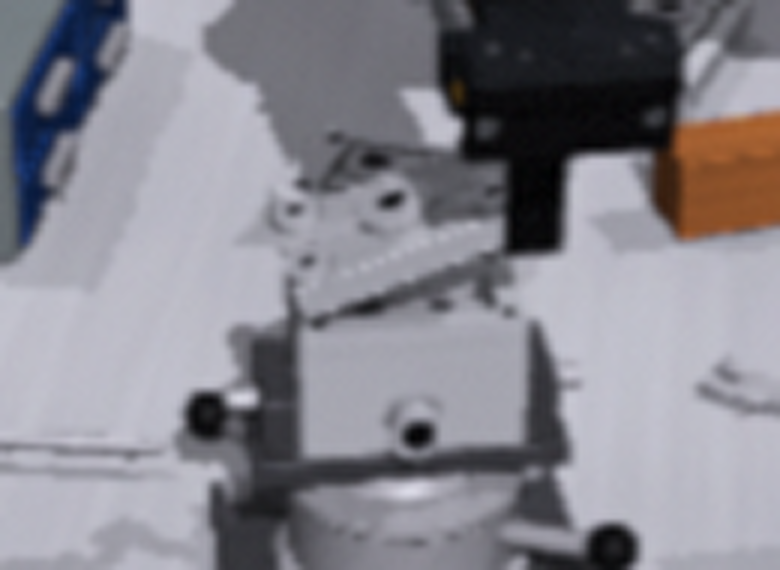

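View pics/t28.png

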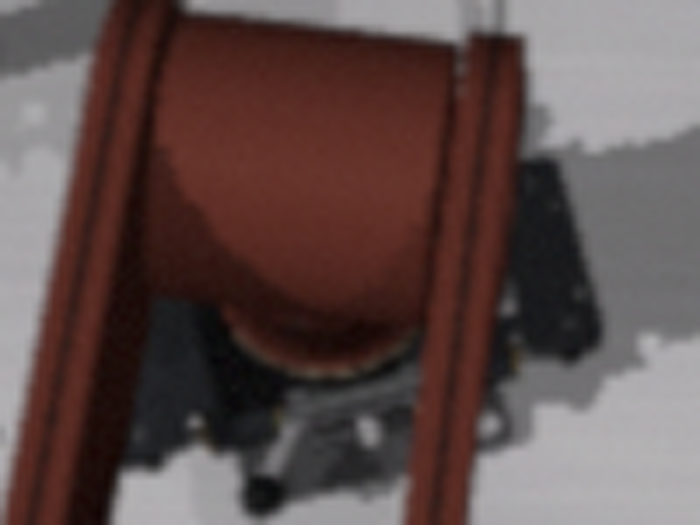

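Emit:
{"method": "send_rows", "body": {
  "increments": [
    {"x":-0.5,"y":0,"z":3,"yaw":0,"hand":0},
    {"x":-0.5,"y":0,"z":6,"yaw":0,"hand":0},
    {"x":-0.5,"y":0,"z":9,"yaw":0,"hand":0},
    {"x":-0.5,"y":0,"z":12,"yaw":0,"hand":0},
    {"x":-0.5,"y":0,"z":15,"yaw":0,"hand":0},
    {"x":-0.5,"y":0,"z":18,"yaw":0,"hand":0},
    {"x":-0.5,"y":0,"z":21,"yaw":0,"hand":0},
    {"x":-0.5,"y":0,"z":23,"yaw":0,"hand":0},
    {"x":-0.5,"y":0,"z":25,"yaw":0,"hand":0},
    {"x":-0.5,"y":0,"z":25,"yaw":0,"hand":0}
  ]
}}

```text
time: 36.78
tcp_pos: [0.5413, 0.0211, 0.1517]
ee_rot: [0.991, 0.136, 0.0, 0.0]
contact_force: [0.4, -0.4, 0.4]
width: 0.635
```

```bash
python3 prof.py; python3 - <<'E'
from h import *
from bench import eyes,readout
go(541.6,20.5,143,15.6)
c=eyes.camera("side");crop(c,(210,170,340,265),6,"s29.png")
c=eyes.camera("wrist");crop(c,(0,0,560,420),1,"w29.png")
E
```

```text
h -17 1466 x [72.8 79.6 84.9 89.2 91.6] y [-13.  13.]
h -11 7798 x [39.9 57.3 68.1 78.9 89. ] y [-25.  25.]
h -5 6872 x [ 6.2 21.5 31.3 45.1 57.8] y [-22.  22.]
h 1 2035 x [ 3.7  7.9 12.3 16.2 21.3] y [-24.  24.]
t 36.83 tcp [541.4  21.1 151.9] a 15.6 q [-0.11  0.08  1.82  0.    1.24  1.19] F [-0.3 -0.6 -0.6] w 0.637
inc xyz [0.  0.6 8.9] yaw -0.0 tool z tilt [ 2.e-04  0.e+00 -1.e+00]
```

View pics/s29.png

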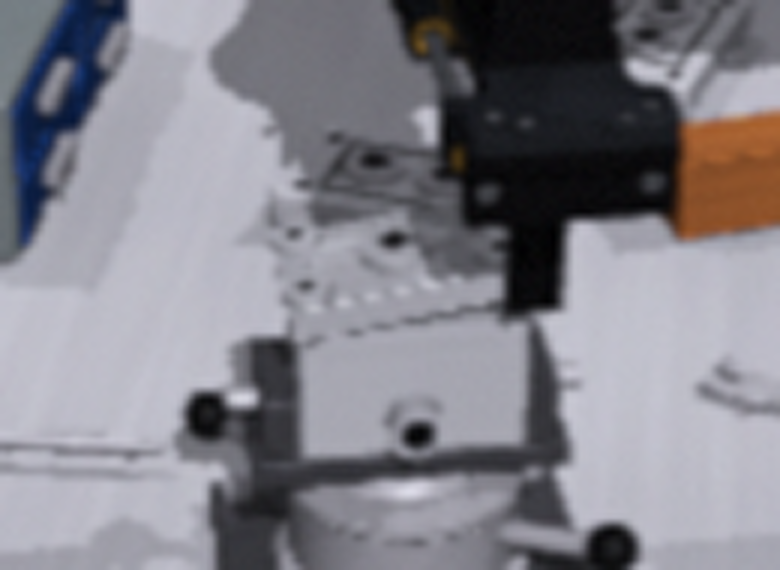

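View pics/w29.png

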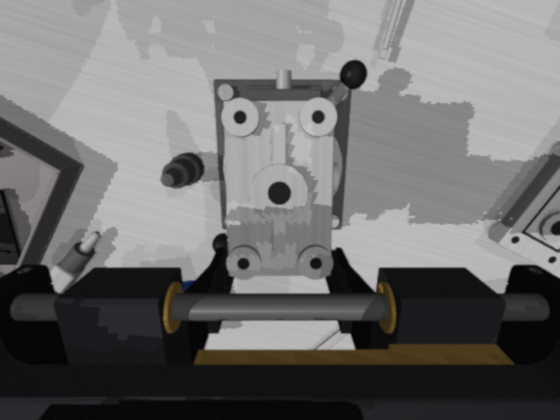

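Emit:
{"method": "send_rows", "body": {
  "increments": [
    {"x":-0.5,"y":0,"z":1.5,"yaw":0,"hand":0},
    {"x":-1,"y":0,"z":3,"yaw":0,"hand":0},
    {"x":-1.5,"y":0,"z":4.5,"yaw":0,"hand":0},
    {"x":-2,"y":0,"z":5.5,"yaw":0,"hand":0},
    {"x":-2,"y":0,"z":6.5,"yaw":0,"hand":0},
    {"x":-2,"y":0,"z":7,"yaw":0,"hand":0},
    {"x":-2,"y":0,"z":7.5,"yaw":0,"hand":0},
    {"x":-2,"y":0,"z":7.5,"yaw":0,"hand":0},
    {"x":-2,"y":0,"z":7.5,"yaw":0,"hand":0},
    {"x":-2,"y":0,"z":7.5,"yaw":0,"hand":0}
  ]
}}

```text
time: 37.77
tcp_pos: [0.5394, 0.0206, 0.1446]
ee_rot: [0.991, 0.136, -0.0, -0.0]
contact_force: [2.2, 1.2, 0.1]
width: 0.637
```

```bash
python3 prof.py; python3 - <<'E'
from h import *
from bench import eyes,readout
go(541.6,20.5,143,15.6)
c=eyes.camera("side");crop(c,(210,170,340,265),6,"s30.png")
P=pts(c);x,y,z=P[...,0],P[...,1],P[...,2]
a=np.radians(15.5);u=(x-.5818)*np.cos(a)+(y-.032)*np.sin(a);v=-(x-.5818)*np.sin(a)+(y-.032)*np.cos(a)
m=(abs(u)<.06)&(abs(v)<.04)&(z>.1)&(z<.175)
for z0 in np.arange(.1,.172,.006):
    k=m&(z>=z0)&(z<z0+.006); print(round(z0,3),k.sum(),(np.percentile(u[k],[1,99])*1000).round(1),(np.percentile(v[k],[2,98])*1000).round(1))
E
```

```text
h -53 49 x [95.5 95.6 95.6 95.6 96.1] y [-19.  21.]
h -11 1344 x [67.9 77.  85.3 89.9 92.5] y [-18.  19.]
h -5 12699 x [11.  30.8 59.2 74.8 88. ] y [-24.  24.]
h 1 4839 x [ 4.7 13.6 37.  48.5 59.1] y [-22.  22.]
t 37.82 tcp [539.4  20.6 144.6] a 15.6 q [-0.11  0.09  1.83  0.    1.23  1.19] F [1.2 0.4 0.4] w 0.633
inc xyz [2.1 0.7 1.6] yaw 0.0 tool z tilt [-0.  0. -1.]
0.1 119 [-57.2  59.5] [-2.1 38.2]
0.106 232 [-57.6  58.4] [-23.1  37.2]
0.112 90 [-52.5  50.5] [-6.2 32.8]
0.118 89 [-42.1  43.9] [ 6.7 27.8]
0.124 83 [-42.3  44. ] [ 6.7 27.4]
0.13 81 [-40.5  43.7] [22.1 27.7]
0.136 72 [-37.   42.1] [21.8 27.3]
0.142 60 [-54.3  47.2] [-1.5 37.7]
0.148 104 [-54.6  47.6] [ 1.7 38.9]
0.154 284 [-52.6  47.5] [-25.   38.4]
0.16 258 [-52.9  46. ] [-23.8  37.6]
0.166 40 [-54.    2.6] [-2.1 39.7]
```

View pics/s30.png

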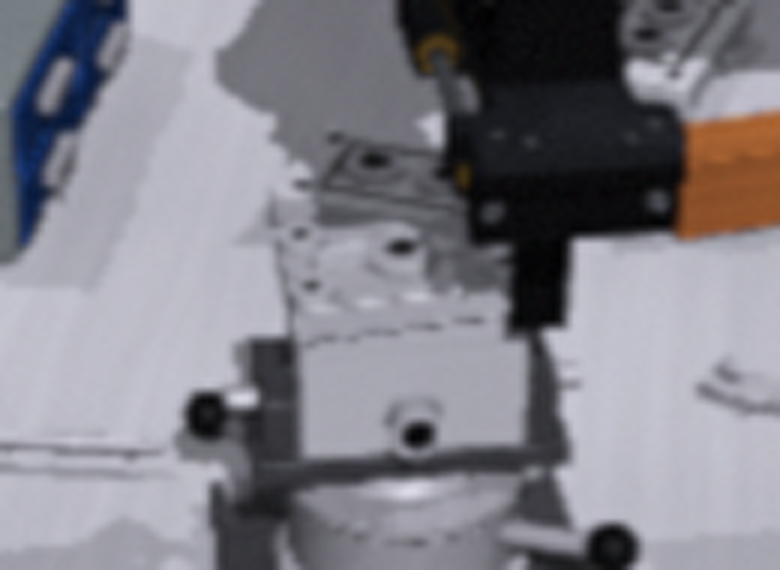

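Emit:
{"method": "send_rows", "body": {
  "increments": [
    {"x":-0.7,"y":0,"z":0.5,"yaw":0,"hand":0},
    {"x":-1.4,"y":0,"z":1,"yaw":0,"hand":0},
    {"x":-1.5,"y":0,"z":1.5,"yaw":0,"hand":0},
    {"x":-1.5,"y":0,"z":1.5,"yaw":0,"hand":0},
    {"x":-1.5,"y":0,"z":1.5,"yaw":0,"hand":0.65},
    {"x":-1.5,"y":0,"z":1.5,"yaw":0,"hand":0.68},
    {"x":-1.5,"y":0,"z":1.5,"yaw":0,"hand":0.75},
    {"x":-1.5,"y":0,"z":1.5,"yaw":0,"hand":0.85},
    {"x":-1.5,"y":0,"z":1.5,"yaw":0,"hand":0.85},
    {"x":-1.5,"y":0,"z":1.5,"yaw":0,"hand":0.85}
  ]
}}

```text
time: 38.7
tcp_pos: [0.5378, 0.0202, 0.1429]
ee_rot: [0.991, 0.136, -0.0, -0.0]
contact_force: [0.4, 0.4, -0.1]
width: 0.828
```

Emit:
{"method": "send_rows", "body": {
  "increments": [
    {"x":0,"y":0,"z":-6,"yaw":0,"hand":0.85},
    {"x":0,"y":0,"z":-20,"yaw":0,"hand":0.9},
    {"x":0,"y":0,"z":-40,"yaw":0,"hand":1},
    {"x":0,"y":0,"z":-65,"yaw":0,"hand":1},
    {"x":-15,"y":8,"z":-85,"yaw":0,"hand":1},
    {"x":-40,"y":30,"z":-90,"yaw":0,"hand":1},
    {"x":-60,"y":60,"z":-90,"yaw":0,"hand":1},
    {"x":-80,"y":95,"z":-90,"yaw":0,"hand":1},
    {"x":-100,"y":130,"z":-90,"yaw":0,"hand":1},
    {"x":-110,"y":160,"z":-90,"yaw":0,"hand":1}
  ]
}}

```text
time: 39.53
tcp_pos: [0.4737, -0.1657, 0.234]
ee_rot: [0.991, 0.136, 0.0, 0.001]
contact_force: [1.0, -0.1, 0.6]
width: 1.002
```

```bash
python3 - <<'E'
from h import *
from bench import eyes,readout
go(541.6,20.5,143,15.6)
for n in("top","side"):
    c=eyes.camera(n);P=pts(c);x,y,z=P[...,0],P[...,1],P[...,2]
    crop(c,(210,165,340,260) if n=="side" else (215,175,315,250),6,n+"31.png")
    m=(x>.5)&(x<.66)&(y>-.05)&(y<.12)&(z>.145)&(z<.175)
    if m.sum()>20:
        print(n,np.round(rect(P,c,m),1),m.sum())
        A=np.c_[P[m][:,:2],np.ones(m.sum())];k,*_=np.linalg.lstsq(A,z[m],rcond=None);print("slope deg",np.degrees(k[:2]).round(2),"z",np.percentile(z[m],[5,50,95]).round(4))
E
```

```text
t 39.53 tcp [ 473.7 -165.7  234. ] a 15.59 q [-0.49 -0.09  1.83 -0.    1.4   0.81] F [ 1.  -0.1  0.6] w 1.002
inc xyz [ 115.4 -161.2   90.8] yaw -0.0002 tool z tilt [ 5.0e-04 -1.2e-03 -1.0e+00]
top [580.   35.   92.2  55.8  16.  580. ] 580
slope deg [0.65 0.27] z [0.1543 0.1592 0.1653]
side [580.4  35.3  92.6  60.2  15.3 710. ] 710
slope deg [ 1.18 -6.08] z [0.1473 0.1569 0.1624]
```

View pics/top31.png

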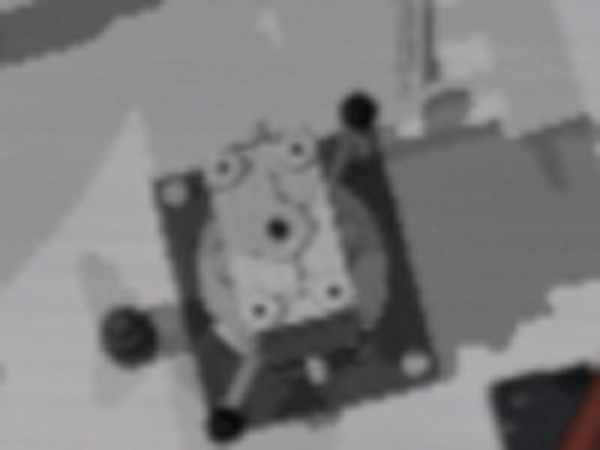

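View pics/side31.png

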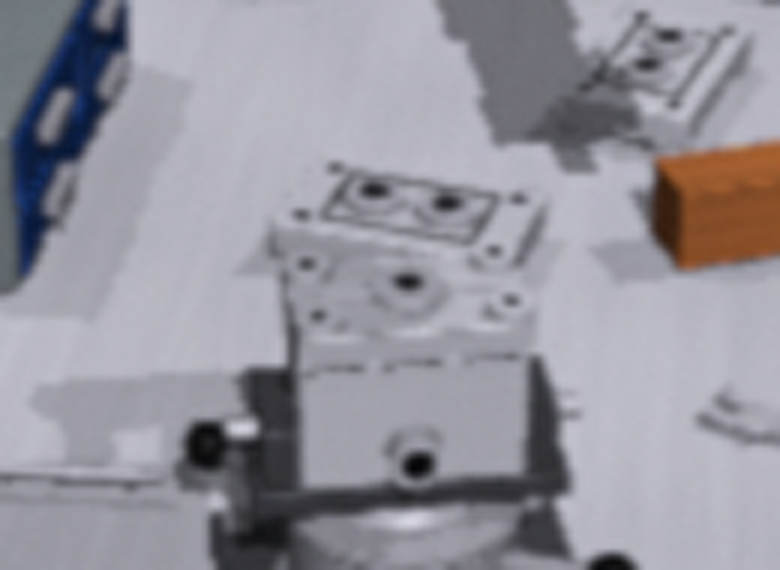

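```bash
python3 -c "
from h import *
go(580.5,29.3,200,15.6)"
```

```text
t 39.63 tcp [ 474.4 -167.7  233.9] a 15.31 q [-0.5  -0.08  1.83 -0.    1.4   0.81] F [-0.   0.7  0.4] w 1.001
inc xyz [ 154.3 -162.1   33.5] yaw -0.0051 tool z tilt [ 7.0e-04 -2.2e-03 -1.0e+00]
```

Emit:
{"method": "send_rows", "body": {
  "increments": [
    {"x":15,"y":-16,"z":0,"yaw":0,"hand":1},
    {"x":38,"y":-40,"z":0,"yaw":0,"hand":1},
    {"x":62,"y":-66,"z":0,"yaw":0,"hand":1},
    {"x":88,"y":-92,"z":0,"yaw":0,"hand":1},
    {"x":112,"y":-118,"z":0,"yaw":0,"hand":1},
    {"x":134,"y":-140,"z":0,"yaw":0,"hand":1},
    {"x":148,"y":-155,"z":10,"yaw":0,"hand":1},
    {"x":153,"y":-161,"z":20,"yaw":0,"hand":1},
    {"x":153,"y":-161,"z":28,"yaw":0,"hand":1},
    {"x":153,"y":-161,"z":33,"yaw":0,"hand":1}
  ]
}}

```text
time: 40.47
tcp_pos: [0.5779, 0.0329, 0.1982]
ee_rot: [0.991, 0.136, -0.001, -0.0]
contact_force: [-0.2, -0.3, -0.1]
width: 0.999
```

Emit:
{"method": "send_rows", "body": {
  "increments": [
    {"x":0,"y":0,"z":0,"yaw":0,"hand":1},
    {"x":0,"y":0,"z":0,"yaw":0,"hand":1},
    {"x":0,"y":0,"z":0,"yaw":0,"hand":1},
    {"x":0,"y":0,"z":0,"yaw":0,"hand":1},
    {"x":0,"y":0,"z":0,"yaw":0,"hand":1},
    {"x":0,"y":0,"z":0,"yaw":0,"hand":1},
    {"x":0,"y":0,"z":0,"yaw":0,"hand":1},
    {"x":0,"y":0,"z":0,"yaw":0,"hand":1},
    {"x":0,"y":0,"z":0,"yaw":0,"hand":1},
    {"x":0,"y":0,"z":0,"yaw":0,"hand":1}
  ]
}}

```text
time: 41.3
tcp_pos: [0.5791, 0.0327, 0.2]
ee_rot: [0.991, 0.136, -0.0, -0.0]
contact_force: [0.0, 0.8, 0.2]
width: 0.998
```

```bash
python3 - <<'E'
from h import *
from bench import eyes,readout
go(580.5,29.3,147,15.6)
s=readout.get_state();c=eyes.camera("wrist");crop(c,(0,0,560,420),1,"w32.png");P=pts(c,s)
M=R.from_quat(s["ee_rot"]).as_matrix();D=(P-s["tcp_pos"])@M*1000;h=D[...,2]
z=P[...,2]
for a,b in((.15,.168),):
    m=(abs(D[...,0])<70)&(abs(D[...,1])<40)&(z>a)&(z<b)
    q=D[m][:,:2].astype(np.float32);print(cv2.minAreaRect(q),len(q))
    k=P[m];A=np.c_[k[:,:2],np.ones(len(k))];w,*_=np.linalg.lstsq(A,k[:,2],rcond=None);print(np.degrees(w[:2]))
E
```

```text
t 41.3 tcp [579.1  32.7 200. ] a 15.61 q [-0.08  0.13  1.67  0.    1.34  1.22] F [0.  0.8 0.2] w 0.998
inc xyz [ 0.5  3.7 53. ] yaw 0.0001 tool z tilt [-1.e-04  0.e+00 -1.e+00]
((2.938060760498047, 1.0470027923583984), (56.10066223144531, 92.49243927001953), 89.7417221069336) 8994
[-0.19582608 -0.0155616 ]
```

View pics/w32.png

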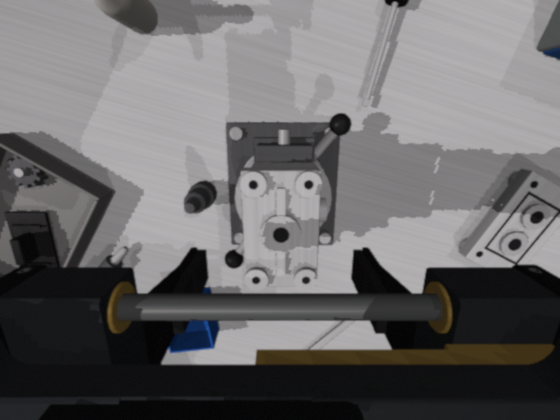

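Emit:
{"method": "send_rows", "body": {
  "increments": [
    {"x":2,"y":2,"z":10,"yaw":0,"hand":1},
    {"x":2,"y":3.8,"z":25,"yaw":0,"hand":1},
    {"x":2,"y":3.8,"z":38,"yaw":0,"hand":1},
    {"x":2,"y":3.8,"z":47,"yaw":0,"hand":1},
    {"x":2,"y":3.8,"z":51,"yaw":0,"hand":1},
    {"x":2,"y":3.8,"z":53,"yaw":0,"hand":0.85},
    {"x":2,"y":3.8,"z":53,"yaw":0,"hand":0.78},
    {"x":2,"y":3.8,"z":53,"yaw":0,"hand":0.75},
    {"x":2,"y":3.8,"z":53,"yaw":0,"hand":0.73},
    {"x":2,"y":3.8,"z":53,"yaw":0,"hand":0.71}
  ]
}}

```text
time: 42.18
tcp_pos: [0.5825, 0.0296, 0.1479]
ee_rot: [0.991, 0.136, 0.001, 0.0]
contact_force: [1.2, -0.1, 1.0]
width: 0.747
```

Emit:
{"method": "send_rows", "body": {
  "increments": [
    {"x":0,"y":0,"z":0,"yaw":0,"hand":0.69},
    {"x":0,"y":0,"z":0,"yaw":0,"hand":0.67},
    {"x":0,"y":0,"z":0,"yaw":0,"hand":0.66},
    {"x":0,"y":0,"z":0,"yaw":0,"hand":0.65},
    {"x":0,"y":0,"z":0,"yaw":0,"hand":0.64},
    {"x":0,"y":0,"z":0,"yaw":0,"hand":0.63},
    {"x":0,"y":0,"z":0,"yaw":0,"hand":0.63},
    {"x":0,"y":0,"z":0,"yaw":0,"hand":0.63},
    {"x":0,"y":0,"z":0,"yaw":0,"hand":0.8},
    {"x":0,"y":0,"z":0,"yaw":0,"hand":1}
  ]
}}

```text
time: 43.02
tcp_pos: [0.582, 0.029, 0.1469]
ee_rot: [0.991, 0.136, -0.0, 0.0]
contact_force: [-1.0, -0.4, 0.5]
width: 0.72
```

Emit:
{"method": "send_rows", "body": {
  "increments": [
    {"x":0,"y":0,"z":0,"yaw":0,"hand":1},
    {"x":0,"y":0,"z":-6,"yaw":0,"hand":1},
    {"x":0,"y":0,"z":-20,"yaw":0,"hand":1},
    {"x":0,"y":0,"z":-45,"yaw":0,"hand":1},
    {"x":0,"y":0,"z":-75,"yaw":0,"hand":1},
    {"x":-20,"y":30,"z":-85,"yaw":0,"hand":1},
    {"x":-45,"y":60,"z":-90,"yaw":0,"hand":1},
    {"x":-75,"y":90,"z":-90,"yaw":0,"hand":1},
    {"x":-100,"y":120,"z":-90,"yaw":0,"hand":1},
    {"x":-125,"y":150,"z":-90,"yaw":0,"hand":1}
  ]
}}

```text
time: 43.85
tcp_pos: [0.501, -0.1501, 0.2378]
ee_rot: [0.991, 0.136, 0.0, 0.001]
contact_force: [1.4, -0.3, -0.6]
width: 1.0
```

Emit:
{"method": "send_rows", "body": {
  "increments": [
    {"x":-20,"y":25,"z":0,"yaw":0,"hand":1},
    {"x":-20,"y":30,"z":0,"yaw":0,"hand":1},
    {"x":-20,"y":30,"z":0,"yaw":0,"hand":1},
    {"x":-20,"y":30,"z":0,"yaw":0,"hand":1},
    {"x":-20,"y":30,"z":0,"yaw":0,"hand":1},
    {"x":-20,"y":30,"z":0,"yaw":0,"hand":1},
    {"x":-20,"y":30,"z":0,"yaw":0,"hand":1},
    {"x":-20,"y":30,"z":0,"yaw":0,"hand":1},
    {"x":-20,"y":30,"z":0,"yaw":0,"hand":1},
    {"x":-20,"y":30,"z":0,"yaw":0,"hand":1}
  ]
}}

```text
time: 44.68
tcp_pos: [0.4909, -0.1824, 0.237]
ee_rot: [0.991, 0.136, -0.0, -0.0]
contact_force: [0.6, 0.4, -0.2]
width: 1.0
```

```bash
python3 - <<'E'
from h import *
from bench import eyes,readout
go(541.6,20.5,143,15.6)
for n in("top","side"):
    c=eyes.camera(n);P=pts(c);x,y,z=P[...,0],P[...,1],P[...,2]
    crop(c,(150,150,450,375),2.6,n+"33.png")
    m=(x>.5)&(x<.66)&(y>-.05)&(y<.12)&(z>.145)&(z<.175)
    print(n,np.round(rect(P,c,m),1),np.median(z[m]).round(4))
    m=(abs(x-.43)<.06)&(abs(y-.318)<.035)&(z>.02)&(z<.045)
    print("cap",m.sum(),np.median(P[m],0).round(3))
E
```

```text
t 44.68 tcp [ 490.9 -182.4  237. ] a 15.64 q [-0.51 -0.03  1.77 -0.    1.4   0.79] F [ 0.6  0.4 -0.2] w 1.0
inc xyz [ 103.5 -181.7   94. ] yaw 0.0008 tool z tilt [-1.e-04  1.e-04 -1.e+00]
top [580.5  32.5  92.6  55.9  15.6 581. ] 0.1595
cap 75 [0.426 0.317 0.036]
side [581.8  32.   91.9  61.4  16.5 699. ] 0.157
cap 206 [0.426 0.32  0.035]
```

View pics/side33.png

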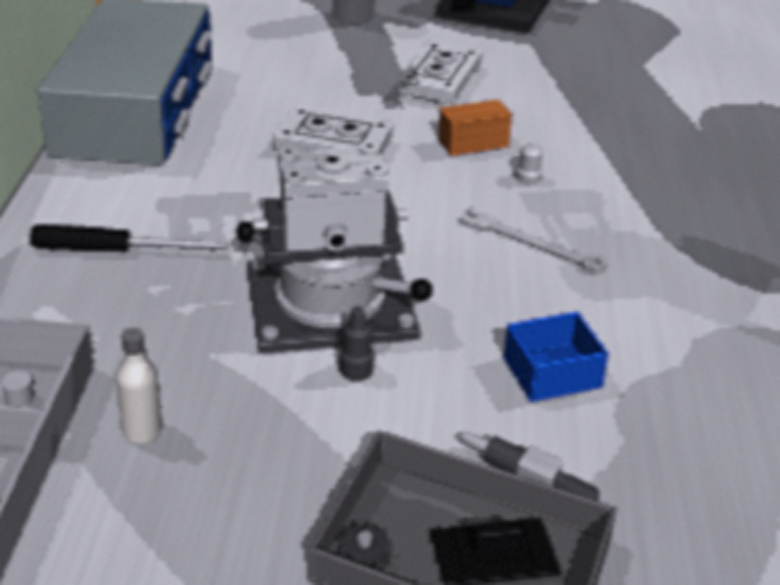

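View pics/top33.png

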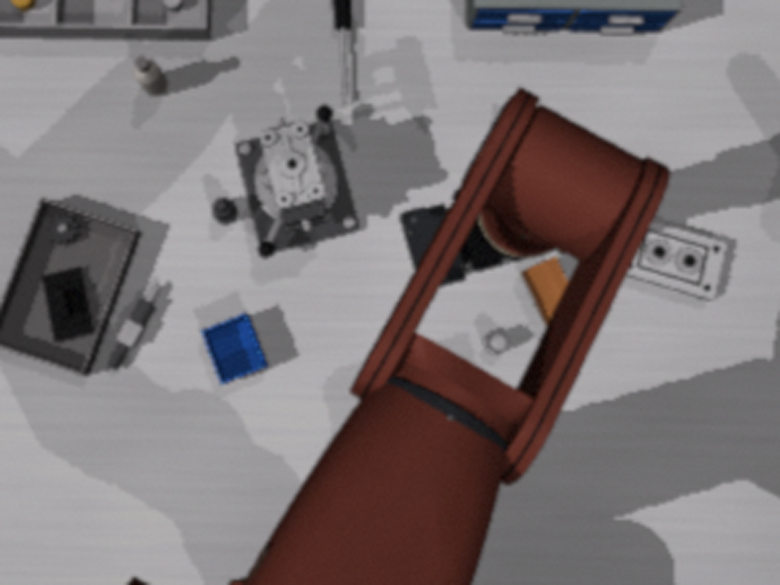

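Cover now lies within about 1 mm and 1° of the rim by both fixed cameras. The cap is flat in the tray and the other things stand where they were. Handing in.

```bash
python3 -c "
from bench import ticket
print(ticket.sign_off())"
```

```text
the job is handed in; nothing more can be done
None
```

The job is handed in after about 45 s, with no verdict reported. The dust cap is flat in the parts tray, and the end cover sits turned over on the pump rim.

**How it went**
- **Cap:** I gripped it by its fin and laid it in the tray clear of the worn gear.
- **Turning the cover:** The tool cannot tilt, so I turned the cover in the fingers by pushing its end against the wooden block.
- **Trouble on the way:** During the turn the cover slid about 10 mm in the grip, and it slid again after a regrip. Each time I stood it on end on the block and regripped; gripping it near the top end finished the turn cleanly.
- **Placing:** I laid it on the rim low end first, released it, then nudged it about 3 mm sideways with the jaws to centre it.

**Last checks**

| Check | Top camera | Side camera |
|---|---|---|
| Cover centre (mm) | 580.5, 32.5 | 581.8, 32.0 |
| Rim centre, measured earlier (mm) | 581.3, 32.5 | 581.8, 32.0 |
| Cover angle (rim 15.4–15.6°) | 15.6° | 16.5° |

- **Level:** The wrist camera gave about 0.2° off level before the nudge; I did not repeat that view afterwards.
- **Cap:** The fin shows about 36 mm up, near (0.426, 0.32), inside the tray.
- **Other things:** The bench items looked unmoved in the last pictures. I did not measure them again.
- **Disagreements:** The wrist and fixed cameras differ by about 3 mm in absolute position, so I centred the cover on offsets taken within one camera. A slope fit from the side camera showed 6° after placing, but it mixed in points from the cover's edge face, and the top and wrist cameras both gave under 1°.

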